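Slide the probe carriage onto its dovetail rail and clamp it

TASK

Pick up the probe carriage that stands on the bench and slide it onto the dovetail rail from the rail's tapered end, all the way until it comes home on the stop screw: its sprung tip must be pushed right in and the carriage leant firmly on the screw (about 10 N, never as much as 20), do not ram it, and do not force the carriage if it binds. With the carriage still resting against the sprung tip, turn its clamp knob clockwise (seen from above) as far as it goes, then let go. Leave the hotplate, the jar and the beaker where they are.

Things in the scene. Friction and masses are not known exactly. Their poses are not given: they have to be found in the camera images.
- rail: Fixed dovetail rail along its own x, z up: dark steel base 200 x 60 x 16 mm, on it an aluminium dovetail 14 mm high, 36 mm wide on top, 20 mm at its foot. Its flat top is 30 mm above the bench. Origin: on the bench under the rail's middle. The carriage goes on at the -x end (rail x = -100 mm) and slides towards +x.
- rail_entry (a point): Centre line of the rail at its tapered entry end (rail x = -100 mm), 30 mm above the bench, level with the dovetail's flat top; axes as the rail's. The first 18 mm from here are a lead-in nose: about 2.5 mm a side narrower and 1.3 mm lower at the tip.
- stop: End stop: fixed steel block across the rail, 14 mm along it, 62 mm wide, top 42 mm above the bench, its face 135 to 185 mm from the entry end. Origin: on the bench under the middle of that face; axes as the rail's. A brass screw through it sticks out of the face towards the entry end and is what stops the carriage (see stop_face).
- stop_face (a point): Middle of the block's face towards the entry end (rail -x), 36 mm above the bench; axes as the rail's. From it the 11 mm thick stop screw sticks out towards -x by 3 to 27 mm, set differently each time and NOT measured: feel for it. In its end is a soft sprung tip, 3 mm proud (0.6 to 1.2 N to push in); behind that the screw is rigid.
- carriage: Loose steel carriage, 0.35 to 0.6 kg: plate 70 (x) x 62 (y) x 12 mm over two undercut cheeks 12 mm deep that hook round the dovetail (1 mm play a side); an ear on the -y side to y = -72 mm bears the knob. Origin: under its middle, level with the cheeks' underside (bench height at the start, 18 mm up on the rail). It goes on with its x along the rail's x, +x end first.
- carriage_head (a point): Centre of the dark square steel block on top of the carriage, made for gripping: 26 x 26 mm, 44 mm high (24 to 68 mm above the carriage's origin, this point at 46 mm), sides along the carriage's x and y, a round bore mark on top. Axes as the carriage's.
- carriage_nose (a point): Middle of the carriage's leading end (its +x face, 35 mm ahead of its centre), 16 mm above the carriage's origin: this end meets the stop screw.
- carriage_under (a point): Middle of the underside of the carriage's plate (12 mm above the carriage's origin): it rests on the flat top of the dovetail.
- knob (a joint): Angle of the clamp knob, rad: 0 is fully loose, it grows as the knob is turned clockwise seen from above, and 1.5 is the end of its travel (tight; about a quarter turn). It starts between 0 and 0.25, turns stiffly (0.14 to 0.25 N m, rising) and stays where it is left. At 0 its grip bar lies along the carriage's x.
- knob_grip (a point): On the knob's upright axis at the height to grip, 50.5 mm above the carriage's origin, at carriage y = -52 mm. Black disc 36 mm across, 6 mm thick, with a grip bar 34 x 14 mm on it, its top 10.5 mm above this point, the disc's top 20 mm below it. x axis: along the bar (turns with the knob).
- hotplate: Bystander: blue hotplate 170 x 170 mm with an oil bath and a round flask on it, about 220 mm high in all. Origin: on the bench under its middle. Fixed.
- jar: Bystander: white jar with a red cap, 64 mm wide, 100 mm high, loose. Origin: under its middle.
- beaker: Bystander: open glass beaker, 68 mm wide, 85 mm high, loose. Origin: under its middle.
Not all that is in view belongs to the job. What is shaped like the carriage but yellow is not meant.

How it is judged:
By the outcome, as a careful person would: the job done as asked, in the order asked, and still so for the second after the job is handed in, with the robot touching nothing.
It also fails if it takes over 72 s, if anything falls off the work surface, if the arm or the gripper's body presses on something with over 40 N, if the wrist force passes 120 N, or if a joint passes its speed limit or range.

ROBOT

A 6-joint arm with a two-finger parallel gripper is mounted at the origin on the work surface. World frame = base frame: x ahead of the robot, y to its left, z up, the work surface at z = 0. Lengths are in m, angles in degrees, forces in N, time in s.
With the tool pointing down it reaches from about 0.4 to 0.825 m from the base axis. Payload 7 kg.
Tool frame: the origin (TCP) lies at the very end of the fingers, on their centre line; the grasp point (between the pads) lies 19 mm behind it; z points along the fingers, y is the direction in which the jaws open and shut (so a half turn about z gives the same grasp; the last joint's range is limited). The gripper opens to 88 mm and grips with 3 to 60 N. Pads are 19 mm wide; open, the fingers measure 130 mm over their backs; the gripper's body (78 mm by 193 mm) begins 47 mm behind the grasp point.
Start: joints at [92.939, 20.546, 0.682, 0, -70.136, -16.507], TCP at [0.158, 0.656, 0.227] pointing down, gripper open.
Joint ranges: [-176.03, 176.03], [-82.01, 121.73], [-58.28, 71.71], [-173.87, 95.51], [-174.79, -0.11], [-173.66, 173.66]. Speed limits (degrees/s): [136.94, 136.94, 172.46, 180, 180, 180].

INTERFACE

Orientations are given as [roll, pitch, yaw] about the fixed x, y, z axes, in that order (R = Rz(yaw) Ry(pitch) Rx(roll)).
In Python, from plant import telemetry, optics, ctrl gives the robot as it stands.
- The arm moves only by the tool servo_tool, never from a script. Its argument "rows" is a list of rows, each a list of 3 entries, a list of its own where there are three numbers: the shift along the tool's x, y, z in m, then the turn, a rotation vector about the tool's x, y, z in units of 6 degrees (1.0 is 6 degrees), then the closure, from 0 (fully open) to 1 (shut). A call has 1 to 20 rows; each row shifts and turns the commanded pose from where the row before left it, along the tool's axes as they then stand; what a row does not reach is not made up. A row lasts 1/12 s, in which the tool goes at most 41.7 mm and 7.16 degrees, less where a joint would pass 70% of its speed; a pose out of reach is approached as far as the arm can. A call is refused whole if a number of a shift passes 0.0417 or a number of a turn 1, either way. A call with a gripper value outside its range is refused whole. The fingers move at their own pace and stop on an object; the grip force is fixed at half the most. Time passes only in rows, so rows that do not move let the fingers close. It gives the time, the measured TCP pose, the force and the opening at its end, in the units of the state.
- telemetry.get_obs(): the state, without advancing time (a new reading comes with each control period).
- optics.snapshot(name): name is "scene" or "top" or "wrist"; returns the picture (480x640x3 uint8, red, green, blue); there is no depth.
- optics.camera_info(name): a dict with "mtx" (3x3 intrinsics, pixels), "rvec" (rotation vector, rad) and "tvec" (3), from world to camera coordinates, as OpenCV has them. Camera axes: x right, y down, z forward; pixel columns grow to the right and rows downward; lengths in m; the calibration is good to about 2 mm. A picture is of the moment at which its call begins: read the wrist's pose just before it. camera_info takes no time and is no camera call; for the wrist camera it gives the pose at the moment of the call.
- ctrl.close_job(): hands the job in, once; it reports no verdict.
The state is a dict: "clock": time; "joint_pos": joint angles; "qvel": joint speeds; "tau": joint torques, N m; "tool_pos": TCP position; "orientation": TCP orientation; "force": force on the tool from outside, world axes, zero at the start; "moment": the same for the moment, N m; "opening": finger opening in m.
Only numpy, scipy, OpenCV 4.12 (cv2) and the standard library are available. Lean on these libraries where they do the work, as an engineer would, in place of code of your own. Each camera call takes 0.05 s, during which the arm holds its last target.

## Working session

There is one attempt and no reset: what is moved stays moved. The work goes in short steps, Python scripts to look and compute and a tool call to move; the robot and the scene stay as the last step left them, time stands still between calls to the robot, and variables do not carry over. Pictures are saved under pics/ and viewed, and the job is handed in when it is done.

Besides the shell and the picture viewer there is one more tool, called after ">>>" as a command line: name --argument value ..., lists and objects as JSON in quotes. servo_tool: Moves the arm, as the interface text tells. Its arguments: {"type":"object","properties":{"rows":{"type":"array"}},"required":["rows"]}

```bash
mkdir -p pics; ls
python3 - <<'E'
from plant import telemetry, optics, ctrl
import cv2
print(telemetry.get_obs())
for n in ("scene","top","wrist"):
    im=optics.snapshot(n); cv2.imwrite(f"pics/{n}0.png",im[:,:,::-1]); print(n,optics.camera_info(n))
E
```

```text
pics
{'clock': 0.0, 'joint_pos': array([ 9.29388625e+01,  2.05892526e+01,  6.33316490e-01, -1.85389002e-02,
       -7.01360733e+01, -1.65086854e+01]), 'qvel': array([-0.03680341, -0.06276151,  0.01064338,  0.03771698, -0.00543186,
       -0.11116753]), 'tau': array([ 1.17076328e-03, -5.82722104e+01,  2.93057531e+01,  6.99724495e+00,
        7.05740356e-03, -1.55809826e-04]), 'tool_pos': array([0.15827645, 0.65567458, 0.22564883]), 'orientation': array([ 1.79906831e+02, -9.43832878e-03, -1.35761285e+01]), 'force': array([0.2723841 , 0.12809119, 0.84548699]), 'moment': array([ 0.03893815,  0.00960263, -0.03755477]), 'opening': 0.08724562532565067}
scene {'mtx': array([[472.69401717,   0.        , 316.01971577],
       [  0.        , 472.69401717, 235.97336515],
       [  0.        ,   0.        ,   1.        ]]), 'rvec': array([ 0.73148956,  2.76948865, -0.87836489]), 'tvec': array([ 0.50638345, -0.21649482,  1.19771039])}
top {'mtx': array([[450.64761541,   0.        , 325.99463381],
       [  0.        , 450.64761541, 242.23150802],
       [  0.        ,   0.        ,   1.        ]]), 'rvec': array([ 2.15091401, -2.05248853,  0.21993186]), 'tvec': array([0.01131689, 0.60065961, 1.04667386])}
wrist {'mtx': array([[403.83976132,   0.        , 313.00193305],
       [  0.        , 403.83976132, 240.6593933 ],
       [  0.        ,   0.        ,   1.        ]]), 'rvec': array([-1.82634651,  2.32043289,  0.32140996]), 'tvec': array([ 0.67404664, -0.03419401,  0.39052888])}
```

View pics/top0.png

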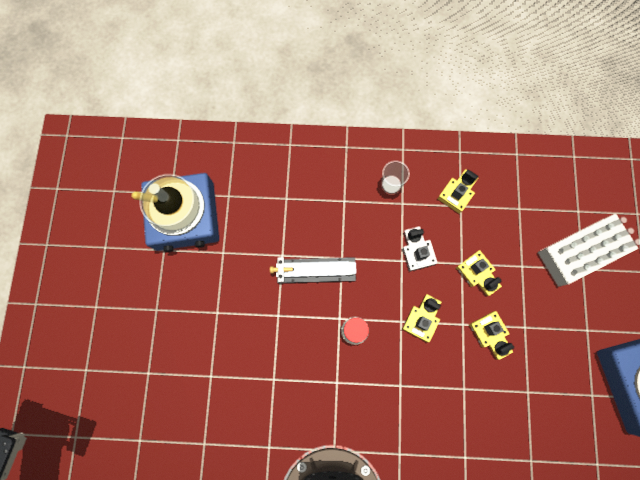

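View pics/scene0.png

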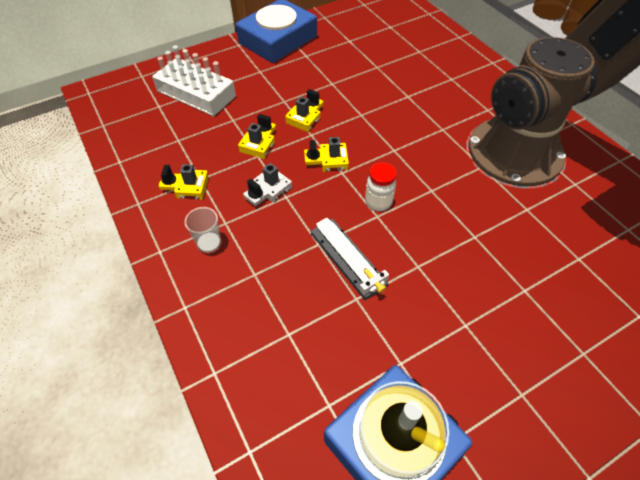

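View pics/wrist0.png

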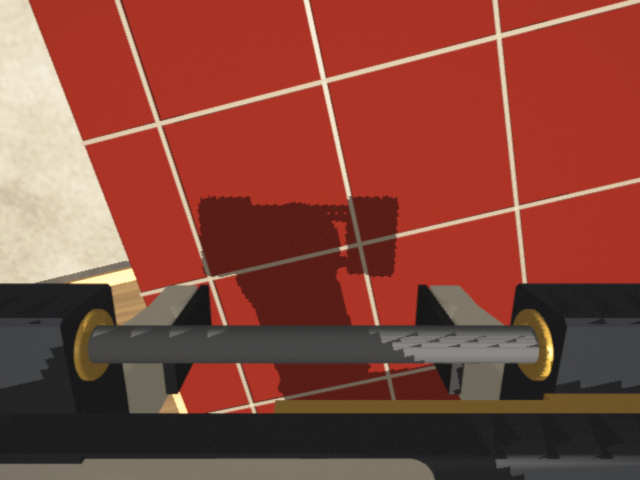

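```bash
cat > h.py <<'E'
import numpy as np, cv2
from plant import telemetry, optics
from scipy.spatial.transform import Rotation as Ro
def snap(n,f):
    info=optics.camera_info(n); im=optics.snapshot(n)[:,:,::-1].copy(); cv2.imwrite("pics/"+f,im); np.savez("pics/"+f+".npz",**info); return im,info
def ray(info,px,z):
    K=np.array(info["mtx"]);R=cv2.Rodrigues(np.array(info["rvec"]).reshape(3,1))[0];t=np.array(info["tvec"]).ravel()
    c=-R.T@t; d=R.T@np.linalg.inv(K)@np.array([px[0],px[1],1.]); return c+d*(z-c[2])/d[2]
def proj(info,p): 
    return cv2.projectPoints(np.array([p],float).reshape(-1,1,3),np.array(info["rvec"]),np.array(info["tvec"]),np.array(info["mtx"]),None)[0].reshape(-1,2)
def crop(im,x0,y0,x1,y1,s,f): cv2.imwrite("pics/"+f,cv2.resize(im[y0:y1,x0:x1],None,fx=s,fy=s,interpolation=cv2.INTER_NEAREST))
def st():
    o=telemetry.get_obs(); print({k:np.round(o[k],4).tolist() for k in("clock","joint_pos","tool_pos","orientation","force","moment","opening")}); return o
E
python3 - <<'E'
from h import *
im=cv2.imread("pics/top0.png"); crop(im,260,150,520,360,3,"topc.png")
info=optics.camera_info("top")
for n,p,z in [("head",(423,252.5),.068),("railentry",(356,269),.03),("railstop",(283,270),.036),("jar",(355,330),.1),("beaker",(392,187),0),("hot",(180,220),.0)]:
    print(n,ray(info,p,z).round(4))
E
```

```text
head [ 0.5843 -0.1991  0.068 ]
railentry [ 0.542  -0.0387  0.03  ]
railstop [0.5299 0.144  0.036 ]
jar [ 0.3893 -0.0372  0.1   ]
beaker [ 0.7742 -0.1297  0.    ]
hot [0.6563 0.4298 0.    ]
```

View pics/topc.png

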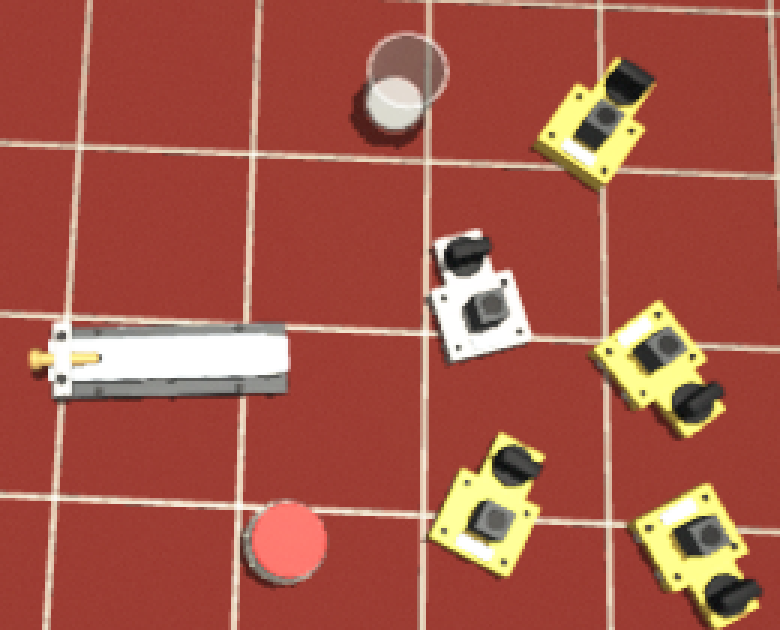

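Run:
```python
from h import *
i=optics.camera_info("wrist");R=cv2.Rodrigues(i["rvec"])[0];c=-R.T@i["tvec"]
o=st();T=Ro.from_euler('xyz',o["orientation"],degrees=True).as_matrix()
print("cam in tool",(T.T@(c-o["tool_pos"])).round(4)); print((T.T@R.T).round(3))
```

```text
{'clock': 0.15, 'joint_pos': [92.94, 20.5819, 0.6455, -0.011, -70.1353, -16.507], 'tool_pos': [0.1583, 0.6558, 0.2258], 'orientation': [179.9284, -0.0105, -13.5707], 'force': [-0.8896, -0.691, 0.4422], 'moment': [0.0093, 0.0422, 0.016], 'opening': 0.0879}
cam in tool [ 0.0737  0.0004 -0.1585]
[[-0.    -0.962 -0.273]
 [ 1.    -0.    -0.   ]
 [ 0.    -0.273  0.962]]
```

>>> servo_tool --rows '[[[0.024,0.029,0],[0,0,0],0],[[0.024,0.029,0],[0,0,0],0],[[0.024,0.029,0],[0,0,0],0],[[0.024,0.029,0],[0,0,0],0],[[0.024,0.029,0],[0,0,0],0],[[0.024,0.029,0],[0,0,0],0],[[0.024,0.029,0],[0,0,0],0],[[0.024,0.029,0],[0,0,0],0],[[0.024,0.029,0],[0,0,0],0],[[0.024,0.029,0],[0,0,0],0],[[0.024,0.029,0],[0,0,0],0],[[0.024,0.029,0],[0,0,0],0]]'

```text
clock: 1.15
tool_pos: [0.3569, 0.2484, 0.2267]
orientation: [-180.0, -0.0, -13.5]
force: [1.4, -0.2, -0.2]
opening: 0.0876
```

>>> servo_tool --rows '[[[0.0225,0.0276,0],[0,0,0],0],[[0.0225,0.0276,0],[0,0,0],0],[[0.0225,0.0276,0],[0,0,0],0],[[0.0225,0.0276,0],[0,0,0],0],[[0.0225,0.0276,0],[0,0,0],0],[[0.0225,0.0276,0],[0,0,0],0],[[0.0225,0.0276,0],[0,0,0],0],[[0.0225,0.0276,0],[0,0,0],0],[[0.0225,0.0276,0],[0,0,0],0],[[0.0225,0.0276,0],[0,0,0],0],[[0.0225,0.0276,0],[0,0,0],0],[[0.0225,0.0276,0],[0,0,0],0],[[0,0,0],[0,0,-0.73],0],[[0,0,0],[0,0,-0.73],0],[[0,0,0],[0,0,-0.73],0],[[0,0,0],[0,0,-0.73],0],[[0,0,0],[0,0,0],0],[[0,0,0],[0,0,0],0]]'

```text
clock: 2.65
tool_pos: [0.5413, -0.135, 0.2264]
orientation: [-180.0, 0.0, 3.8]
force: [-0.4, 0.1, -0.7]
opening: 0.0876
```

Run:
```python
from h import *
st(); snap("wrist","w1.png"); snap("top","t1.png")
```

```text
{'clock': 2.65, 'joint_pos': [6.0986, 9.5765, -14.2912, -0.005, -66.1539, 87.7174], 'tool_pos': [0.5413, -0.135, 0.2264], 'orientation': [-179.9963, 0.0217, 3.814], 'force': [-0.393, 0.0652, -0.6533], 'moment': [-0.0471, 0.0024, -0.0584], 'opening': 0.0876}
```

View pics/w1.png

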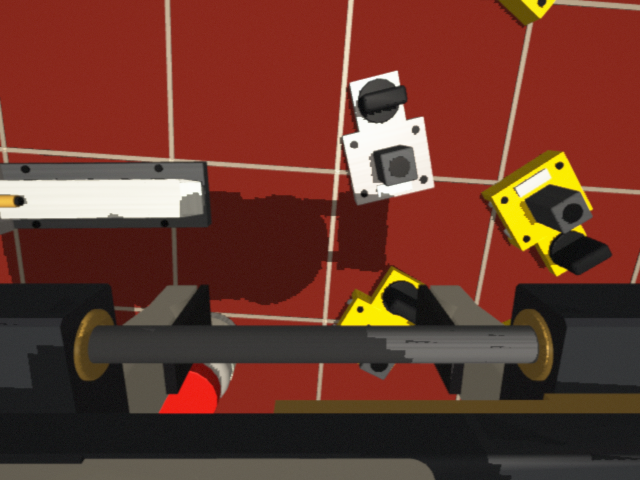

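Run:
```python
from h import *
im=cv2.imread("pics/w1.png"); crop(im,320,55,450,215,4,"c1.png"); crop(im,0,140,225,245,3.5,"c2.png")
```

```text
(no output)
```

View pics/c1.png

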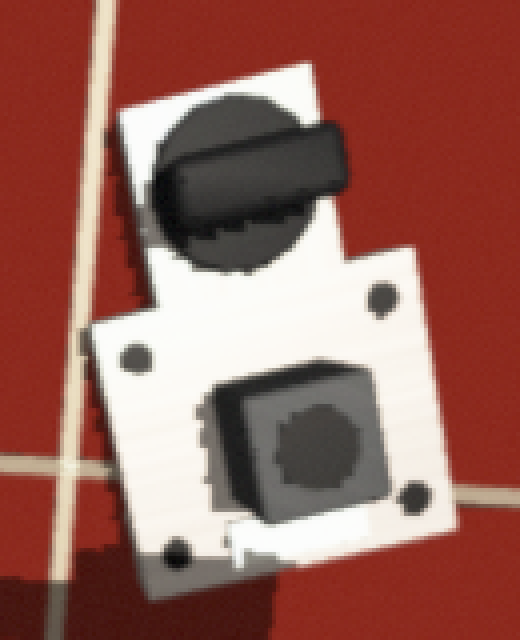

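View pics/c2.png

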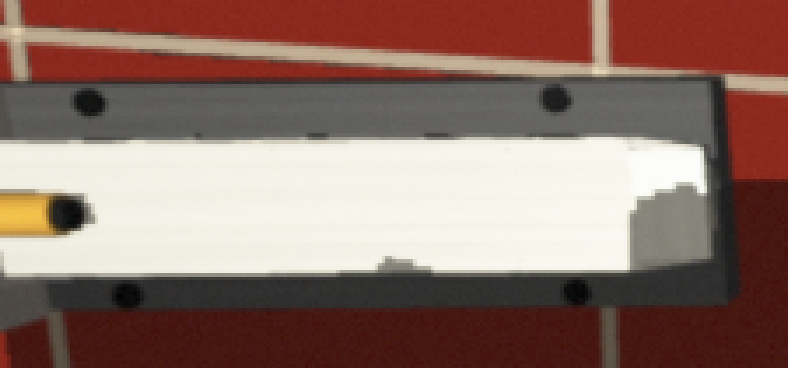

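```bash
cat > m1.py <<'E'
from h import *
im=cv2.imread("pics/w1.png"); info=dict(np.load("pics/w1.png.npz"))
g=cv2.GaussianBlur(im,(3,3),0).astype(float).mean(2)
def edge_cols(cols,r0,r1,sign):  # subpixel position of max gradient along column
    out=[]
    for c in cols:
        d=np.diff(g[r0:r1,c])*sign; k=int(d.argmax())
        if 0<k<len(d)-1:
            a,b,e=d[k-1],d[k],d[k+1]; k+=0.5*(a-e)/(a-2*b+e+1e-9)
        out.append((c,r0+k+0.5))
    return np.array(out)
def edge_rows(rows,c0,c1,sign):
    out=[]
    for r in rows:
        d=np.diff(g[r,c0:c1])*sign; k=int(d.argmax())
        if 0<k<len(d)-1:
            a,b,e=d[k-1],d[k],d[k+1]; k+=0.5*(a-e)/(a-2*b+e+1e-9)
        out.append((c0+k+0.5,r))
    return np.array(out)
def fit(P,z):
    W=np.array([ray(info,p,z)[:2] for p in P]); m=np.median(W,0)
    vx,vy,x,y=cv2.fitLine(W.astype(np.float32),cv2.DIST_HUBER,0,0.0005,1e-6).ravel(); n=np.array([-vy,vx]); r=(W-[x,y])@n
    return np.array([x,y]),np.array([vx,vy]),np.abs(r).mean()
if __name__=="__main__":
    up=fit(edge_cols(range(20,176),172,188,1),.03); lo=fit(edge_cols(range(30,176),210,225,-1),.03)
    for n,l in(("up",up),("lo",lo)): print(n,l[0].round(4),np.degrees(np.arctan2(l[1][1],l[1][0])).round(2),l[2].round(5))
    bu=fit(edge_cols(range(20,200),157,170,-1),.016); print("bu",bu[0].round(4),np.degrees(np.arctan2(bu[1][1],bu[1][0])).round(2),bu[2])
    tip=fit(edge_rows(range(184,212),196,209,-1),.0287); print("tip",tip)
    n=np.array([-up[1][1],up[1][0]]); print("width",(up[0]-lo[0])@n)
    print("taper start",ray(info,(179.5,200),.03))
    P=lambda x,y:(320+(x)/4-.5,55+(y)/4-.5)
    C=np.array([ray(info,P(*p),.024)[:2] for p in((92,323),(415,248),(457,528),(150,600))]); print(C.round(4),C.mean(0))
    print("sides",[np.linalg.norm(C[i]-C[(i+1)%4]).round(4) for i in range(4)],[np.degrees(np.arctan2(*(C[i]-C[(i+1)%4])[::-1])).round(1) for i in range(4)])
    print("head mark",ray(info,P(319,446),.068))
    H=np.array([ray(info,P(*p),.068)[:2] for p in((243,400),(375,368),(390,497),(270,522))]);print("head corners mean",H.mean(0),[np.linalg.norm(H[i]-H[(i+1)%4]).round(4) for i in range(4)])
    holes=np.array([ray(info,P(*p),.024)[:2] for p in((136,359),(382,299),(415,496),(177,554))]);print("holes mean",holes.mean(0),[np.degrees(np.arctan2(*(holes[i]-holes[(i+1)%4])[::-1])).round(1) for i in range(4)])
    K=[ray(info,P(*p),.061)[:2] for p in((170,195),(345,155))]; print("knob bar ends",K,np.degrees(np.arctan2(*(K[0]-K[1])[::-1])))
    print("screw end",ray(info,(19,201),.036), "jarcap etc")
E
python3 m1.py
```

```text
up [0.5563 0.071 ] -85.77 0.00013
lo [0.5232 0.0541] -85.76 0.00032
bu [0.5716 0.063 ] -86.0 0.0012914265621907866
tip (array([ 0.5473457 , -0.03577779], dtype=float32), array([0.997224  , 0.07446046], dtype=float32), np.float64(0.00020718675601073586))
width 0.034258462
taper start [ 0.54389673 -0.01637284  0.03      ]
[[ 0.6089 -0.1565]
 [ 0.6289 -0.224 ]
 [ 0.5701 -0.2418]
 [ 0.5492 -0.1748]] [ 0.5892571  -0.19923938]
sides [np.float64(0.0704), np.float64(0.0615), np.float64(0.0701), np.float64(0.0624)] [np.float64(106.5), np.float64(16.8), np.float64(-72.7), np.float64(-162.9)]
head mark [ 0.58952031 -0.1991706   0.068     ]
head corners mean [ 0.58925198 -0.19929374] [np.float64(0.0257), np.float64(0.025), np.float64(0.0237), np.float64(0.0243)]
holes mean [ 0.58912687 -0.199054  ] [np.float64(107.2), np.float64(17.4), np.float64(-72.3), np.float64(-162.5)]
knob bar ends [array([ 0.63391506, -0.16656431]), array([ 0.64323569, -0.19882788])] 106.1134974661825
screw end [0.53490172 0.12166855 0.036     ] jarcap etc
```

Run:
```python
from m1 import *
u=edge_cols(range(20,176),172,188,1); l=edge_cols(range(30,176),208,226,-1)
print(u[::20].round(1).tolist()); print(l[::12].round(1).tolist())
b=edge_cols(range(20,200),155,170,-1); print(b[::15].round(1).tolist())
b2=edge_cols(range(60,200),222,236,-1); print(b2[::15].round(1).tolist())
for c in (60,120,160): print(c,g[155:235,c].astype(int).tolist())
```

```text
[[20.0, 179.7], [40.0, 179.5], [60.0, 179.9], [80.0, 179.5], [100.0, 179.2], [120.0, 179.2], [140.0, 178.9], [160.0, 179.2]]
[[30.0, 218.3], [42.0, 218.1], [54.0, 218.0], [66.0, 218.0], [78.0, 217.7], [90.0, 217.7], [102.0, 217.2], [114.0, 213.8], [126.0, 217.4], [138.0, 217.4], [150.0, 217.2], [162.0, 217.2], [174.0, 217.1]]
[[20.0, 166.5], [35.0, 161.3], [50.0, 155.5], [65.0, 155.5], [80.0, 156.4], [95.0, 157.4], [110.0, 158.4], [125.0, 159.6], [140.0, 160.5], [155.0, 161.3], [170.0, 161.1], [185.0, 161.2]]
[[60.0, 228.0], [75.0, 227.4], [90.0, 228.0], [105.0, 227.7], [120.0, 226.7], [135.0, 227.0], [150.0, 226.9], [165.0, 222.5], [180.0, 226.5], [195.0, 226.8]]
60 [115, 80, 69, 70, 70, 68, 65, 57, 58, 75, 90, 93, 92, 90, 92, 94, 95, 95, 93, 92, 91, 91, 93, 97, 120, 171, 217, 236, 239, 240, 240, 238, 238, 238, 239, 239, 240, 239, 239, 238, 238, 238, 238, 239, 240, 240, 241, 241, 240, 239, 238, 238, 239, 239, 237, 236, 236, 236, 236, 237, 237, 237, 211, 143, 76, 49, 46, 48, 48, 46, 45, 45, 43, 40, 36, 35, 36, 36, 36, 35]
120 [139, 166, 171, 158, 124, 89, 69, 60, 69, 87, 95, 96, 96, 98, 99, 100, 100, 98, 97, 97, 97, 97, 96, 109, 157, 213, 237, 241, 241, 242, 241, 240, 239, 240, 240, 241, 241, 241, 241, 241, 240, 240, 241, 242, 242, 242, 243, 243, 242, 241, 241, 242, 243, 241, 240, 239, 240, 240, 241, 241, 222, 170, 110, 69, 51, 48, 48, 48, 48, 48, 48, 46, 42, 39, 36, 35, 35, 35, 36, 37]
160 [70, 79, 110, 151, 171, 164, 130, 93, 79, 70, 52, 37, 32, 30, 30, 36, 56, 82, 96, 100, 101, 100, 93, 102, 155, 216, 240, 243, 244, 244, 244, 243, 242, 241, 242, 242, 243, 243, 244, 244, 243, 243, 243, 244, 244, 244, 245, 245, 243, 242, 243, 245, 245, 244, 243, 243, 243, 243, 244, 245, 244, 223, 161, 90, 54, 44, 39, 35, 34, 36, 39, 41, 40, 38, 37, 36, 35, 36, 36, 36]
```

Run:
```python
from m1 import *
u=fit(edge_cols(range(20,176),172,188,1),.03); d=u[1]; n=np.array([-d[1],d[0]])
if n[0]<0:n=-n
for name,p,z in [("up",(120,179),.03),("lo",(120,217.4),.03),("bup grey",(120,163.4),.016),("bup dark",(120,161),.0),("blo",(120,226.7),.016),("tipu",(201,181.5),.0287),("tipl",(203,214),.0287),("mount",(158.5,168.3),.016),("mountlo",(164.5,223.4),.016),("m2",(25.7,169),.016),("m2lo",(36.6,224.3),.016)]:
    w=ray(info,p,z)[:2]; print(name,w.round(4),"lat",((w-u[0])@n*1000).round(2),"along",((w-u[0])@d*1000).round(2))
print(edge_cols(range(60,200,10),222,232,-1)[:,1].round(1))
```

```text
up [0.5591 0.0352] lat 0.16 along 35.98
lo [0.5245 0.0374] lat -34.2 along 31.24
bup grey [0.571  0.0408] lat 12.44 along 31.23
bup dark [0.5713 0.0481] lat 13.31 along 23.98
blo [0.5119 0.0446] lat -46.2 along 23.13
tipu [ 0.5614 -0.0352] lat -2.72 along 106.37
tipl [ 0.5323 -0.0368] lat -31.91 along 105.74
mount [0.5689 0.0064] lat 7.81 along 65.42
mountlo [0.5179 0.0027] lat -43.32 along 65.33
m2 [0.5603 0.1262] lat 8.09 along -54.72
m2lo [0.5091 0.1226] lat -43.3 along -54.86
[228.  227.3 227.4 228.  227.7 227.7 226.7 227.2 227.  226.9 227.3 226.5
 226.5 226.7]
```

>>> servo_tool --rows '[[[0,0,0],[0,0,-0.733],0.3],[[0,0,0],[0,0,-0.733],0.3],[[0,0,0],[0,0,-0.734],0.3],[[0.0067,0.0188,0.025],[0,0,0],0.3],[[0.0067,0.0188,0.025],[0,0,0],0.3],[[0.0067,0.0189,0.025],[0,0,0],0.3],[[0.0068,0.0189,0.025],[0,0,0],0.3],[[0,0,0.018],[0,0,0],0.3],[[0,0,0.018],[0,0,0],0.3],[[0,0,0],[0,0,0],0.3],[[0,0,0],[0,0,0],0.3]]'

```text
clock: 3.67
tool_pos: [0.5888, -0.1991, 0.0899]
orientation: [-180.0, 0.1, 17.1]
force: [-0.3, -0.6, 0.8]
opening: 0.0615
```

Run:
```python
from h import *
st(); im,i=snap("wrist","w2.png")
```

```text
{'clock': 3.6667, 'joint_pos': [-0.7045, 22.3091, -16.0132, 0.0097, -51.8107, 107.7997], 'tool_pos': [0.5888, -0.1991, 0.0899], 'orientation': [-179.9665, 0.1291, 17.1012], 'force': [-0.347, -0.5914, 0.7991], 'moment': [-0.0355, -0.0925, -0.015], 'opening': 0.0615}
```

View pics/w2.png

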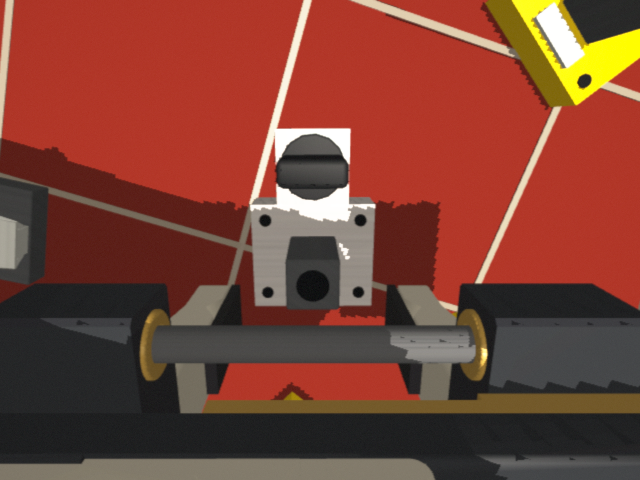

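>>> servo_tool --rows '[[[0,0,0.02],[0,0,0],0.3],[[0,0,0.02],[0,0,0],0.3],[[0,0,0.012],[0,0,0],0.3],[[0,0,0.008],[0,0,0],0.3],[[0,0,0],[0,0,0],0.3],[[0,0,0],[0,0,0],0.6],[[0,0,0],[0,0,0],1],[[0,0,0],[0,0,0],1],[[0,0,0],[0,0,0],1],[[0,0,0],[0,0,0],1],[[0,0,0],[0,0,0],1]]'

```text
clock: 4.63
tool_pos: [0.5896, -0.1992, 0.0309]
orientation: [180.0, -0.0, 17.1]
force: [-0.4, 0.1, 2.7]
opening: 0.0267
```

Run:
```python
from h import *
st()
```

```text
{'clock': 4.6333, 'joint_pos': [-0.7128, 26.212, -19.0928, 0.0017, -44.6646, 107.8607], 'tool_pos': [0.5896, -0.1992, 0.0309], 'orientation': [179.9895, -0.0288, 17.1491], 'force': [-0.4211, 0.0639, 2.7497], 'moment': [0.8681, 0.111, -0.0177], 'opening': 0.0267}
```

>>> servo_tool --rows '[[[0,0,-0.005],[0,0,0],1],[[0,0,-0.012],[0,0,0],1],[[0,0,-0.015],[0,0,0],1],[[0,0,-0.008],[0,0,0],1],[[0,0,0],[0,0,0.54],1],[[0,0,0],[0,0,0.54],1],[[0,0,0],[0,0,0.54],1],[[0,0,0],[0,0,0.54],1],[[-0.0031,-0.0104,0],[0,0,0],1],[[-0.0062,-0.0208,0],[0,0,0],1],[[-0.0062,-0.0208,0],[0,0,0],1],[[-0.0062,-0.0208,0],[0,0,0],1],[[-0.0062,-0.0208,0],[0,0,0],1],[[-0.0031,-0.0104,0],[0,0,0],1],[[0,0,0],[0,0,0],1],[[0,0,0],[0,0,0],1],[[0,0,0],[0,0,0],1]]'

```text
clock: 6.05
tool_pos: [0.5512, -0.0978, 0.0709]
orientation: [180.0, -0.0, 4.2]
force: [0.1, 1.0, -6.7]
opening: 0.026
```

Run:
```python
from h import *
st(); im,i=snap("wrist","w3.png"); snap("scene","s3.png");
```

```text
{'clock': 6.05, 'joint_pos': [9.982, 18.4852, -25.2498, 0.0146, -46.2347, 84.2488], 'tool_pos': [0.5512, -0.0978, 0.0709], 'orientation': [179.9925, -0.0311, 4.2409], 'force': [0.052, 0.9847, -6.7118], 'moment': [-0.0616, -0.018, -0.0036], 'opening': 0.026}
```

View pics/w3.png

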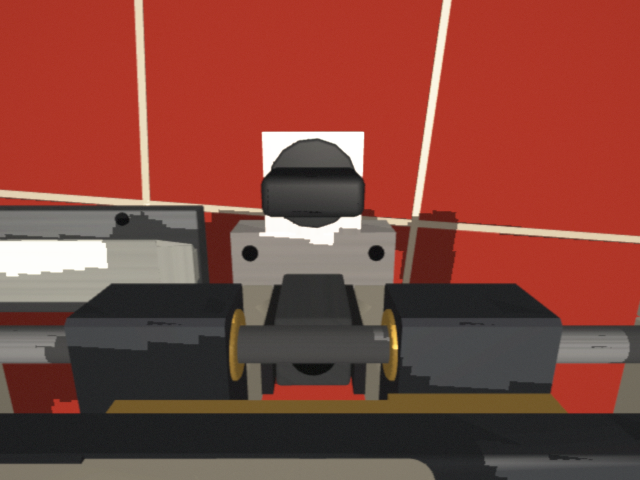

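View pics/s3.png

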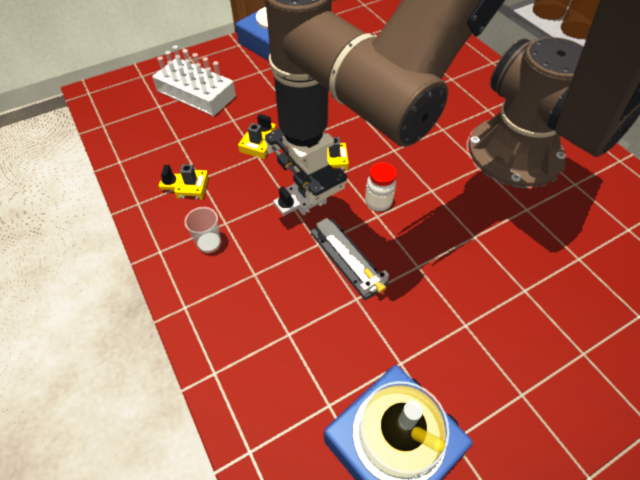

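Run:
```python
import m1; from m1 import *
m1.im=cv2.imread("pics/w3.png"); m1.info=info=dict(np.load("pics/w3.png.npz")); m1.g=g=cv2.GaussianBlur(m1.im,(3,3),0).astype(float).mean(2)
o=st(); T=Ro.from_euler('xyz',o["orientation"],degrees=True).as_matrix(); tp=o["tool_pos"]
pl=edge_cols(list(range(236,256))+list(range(370,390)),212,230,1); print(pl[::6].round(1).tolist())
f=fit(pl,.064); print("plate edge tool x", ((np.append(f[0],.064)-tp)@T)[:2], np.degrees(np.arctan2(f[1][1],f[1][0])))
for p in((250,253),(376,252.5)): print("hole",((ray(info,p,.064)-tp)@T).round(4))
l=edge_rows(range(235,275),225,240,1); r=edge_rows(range(235,275),385,400,-1)
for e in(l,r): fe=fit(e,.064);print("side y",((np.append(fe[0],.064)-tp)@T).round(4))
u=edge_cols(range(5,150),233,248,1); print(u[::15].round(1).tolist()); lo=edge_cols(range(5,80),295,312,-1); print(lo[::10].round(1).tolist())
fu=fit(u,.03); fl=fit(lo,.03); 
for q in(fu,fl): print((np.append(q[0],.03)-tp)@T, np.degrees(np.arctan2(q[1][1],q[1][0])),q[2])
crop(m1.im,0,190,260,330,3,"c3.png")
```

```text
{'clock': 6.15, 'joint_pos': [9.9341, 18.5157, -25.2463, 0.0063, -46.2351, 84.2277], 'tool_pos': [0.5511, -0.0982, 0.0706], 'orientation': [179.9957, -0.0034, 4.1662], 'force': [0.2311, -0.8365, -6.591], 'moment': [-0.0928, 0.0332, 0.0259], 'opening': 0.0258}
[[236.0, 224.4], [242.0, 219.5], [248.0, 219.5], [254.0, 219.5], [374.0, 216.7], [380.0, 216.8], [386.0, 217.4]]
plate edge tool x [ 3.66431372e-02 -3.55135965e-05] -84.56869
hole [ 0.0213 -0.0271  0.0066]
hole [0.0216 0.027  0.0066]
side y [ 0.0206 -0.0353  0.0066]
side y [0.0204 0.035  0.0066]
[[5.0, 240.1], [20.0, 240.0], [35.0, 239.4], [50.0, 239.4], [65.0, 240.1], [80.0, 239.4], [95.0, 239.4], [110.0, 239.4], [125.0, 239.4], [140.0, 239.4]]
[[5.0, 301.5], [15.0, 301.5], [25.0, 301.6], [35.0, 301.5], [45.0, 301.5], [55.0, 301.5], [65.0, 301.5], [75.0, 301.5]]
[ 0.01776688 -0.1177741   0.04057046] -85.779884 0.00013921555554293583
[-0.01683536 -0.14528158  0.04056638] -85.75957 4.439784478541193e-06
```

View pics/c3.png

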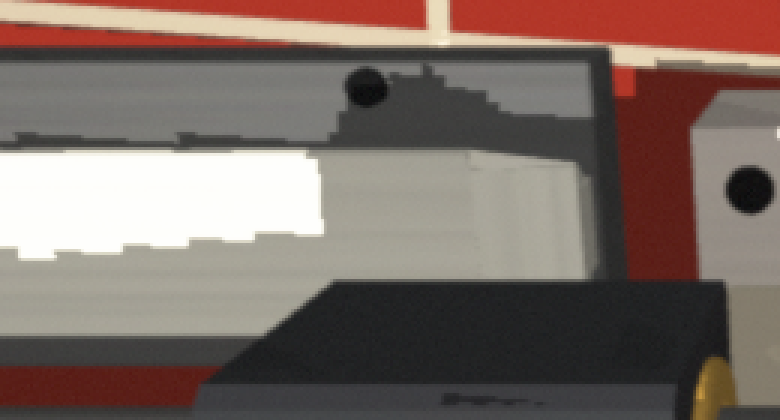

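Run:
```python
from m1 import *
P=lambda x,y:(320+(x)/4-.5,55+(y)/4-.5)
holes=np.array([ray(info,P(*p),.024)[:2] for p in((136,359),(382,299),(415,496),(177,554))])
print([np.linalg.norm(holes[i]-holes[(i+1)%4]).round(4) for i in range(4)])
for f,z0 in(("w2.png",.0),("w3.png",.0399)):
    info=dict(np.load(f"pics/{f}.npz")); im=cv2.imread("pics/"+f)
    tp,yaw=((.5888,-.1991,.0899),17.1) if f=="w2.png" else ((.5512,-.0978,.0709),4.2)
    T=Ro.from_euler('xyz',(180,0,yaw),degrees=True).as_matrix()
    pts={"w2.png":[("hole",(265,220),.024),("hole",(361,220),.024),("hole",(267.5,292.5),.024),("hole",(358.5,292.5),.024),("bore",(313,286),.068),("plate top",(313,199),.024)],"w3.png":[("hole",(250,253),.024),("hole",(376,252.5),.024),("headtop edge?",(313,275),.068)]}[f]
    for n,p,z in pts: print(f,n,((ray(info,p,z+z0)-tp)@T).round(4))
crop(cv2.imread("pics/w3.png"),220,120,410,390,2.2,"c4.png")
```

```text
[np.float64(0.0541), np.float64(0.0435), np.float64(0.0541), np.float64(0.0439)]
w2.png hole [ 0.022  -0.027   0.0659]
w2.png hole [0.022  0.0277 0.0659]
w2.png hole [-0.0226 -0.0269  0.0659]
w2.png hole [-0.0226  0.0276  0.0659]
w2.png bore [-0.0003  0.0004  0.0219]
w2.png plate top [0.0341 0.0004 0.0659]
w3.png hole [ 0.0212 -0.0267  0.007 ]
w3.png hole [0.0214 0.0275 0.007 ]
w3.png headtop edge? [ 0.0277  0.0004 -0.037 ]
```

View pics/c4.png

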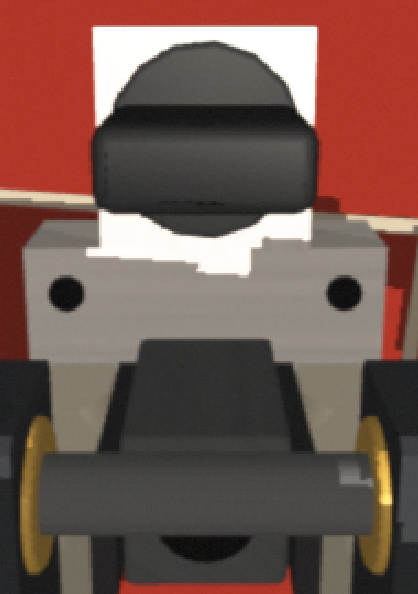

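>>> servo_tool --rows '[[[0.0007,0,0.01],[0,0,0],1],[[0,0,0.008],[0,0,0],1],[[0,0,0.0034],[0,0,0],1],[[0,-0.008,0],[0,0,0],1],[[0,-0.008,0],[0,0,0],1],[[0,-0.004,0],[0,0,0],1],[[0,0,0],[0,0,0],1],[[0,0,0],[0,0,0],1]]'

```text
clock: 6.82
tool_pos: [0.5504, -0.0771, 0.0495]
orientation: [-180.0, -0.0, 4.3]
force: [-0.0, 0.5, -6.5]
opening: 0.0257
```

Run:
```python
from h import *
st(); im,i=snap("wrist","w4.png"); im,i=snap("scene","s4.png"); crop(im,230,160,410,310,4,"c5.png")
```

```text
{'clock': 6.8167, 'joint_pos': [12.2188, 19.7676, -26.9416, 0.0042, -43.2584, 82.0365], 'tool_pos': [0.5504, -0.0771, 0.0495], 'orientation': [-179.9983, -0.0324, 4.2583], 'force': [-0.0262, 0.5004, -6.5152], 'moment': [-0.0934, 0.0022, -0.0028], 'opening': 0.0257}
```

View pics/w4.png

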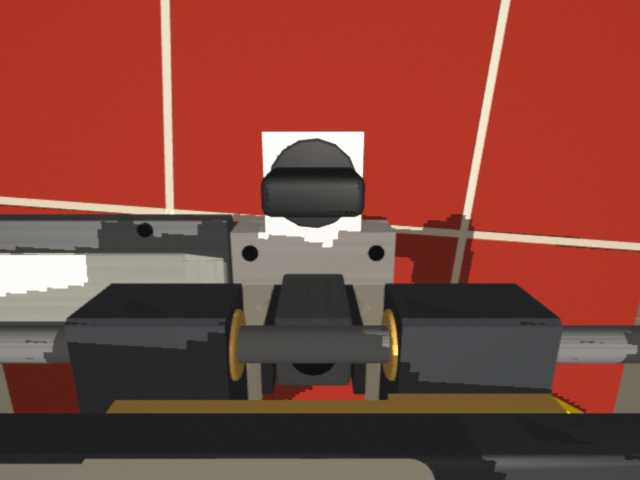

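View pics/c5.png

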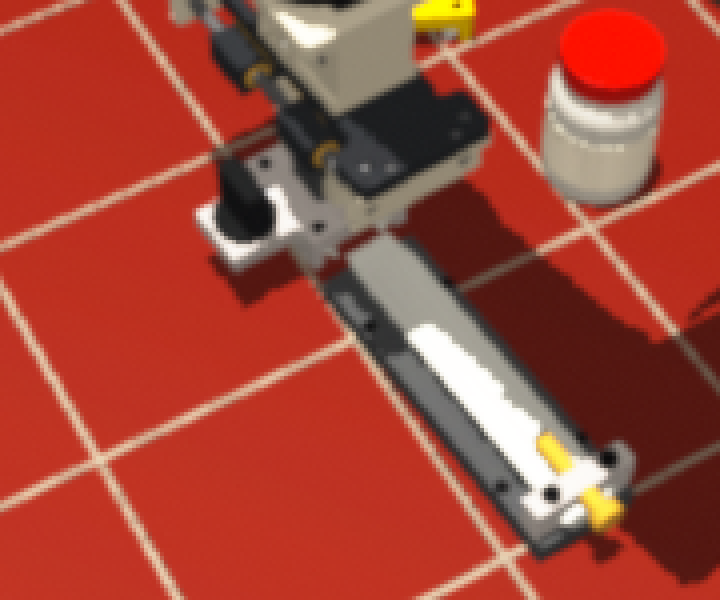

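Run:
```python
import m1; from m1 import *
m1.im=cv2.imread("pics/w4.png"); m1.info=info=dict(np.load("pics/w4.png.npz")); m1.g=g=cv2.GaussianBlur(m1.im,(3,3),0).astype(float).mean(2)
o=st(); T=Ro.from_euler('xyz',o["orientation"],degrees=True).as_matrix(); tp=o["tool_pos"]
u=edge_cols(range(5,175),246,262,1); lo=edge_cols(range(5,65),312,330,-1); b=edge_cols(range(5,170),210,224,1)
print(u[::20].round(1).tolist(),lo[::10].round(1).tolist())
for q,z in((fit(u,.03),.03),(fit(lo,.03),.03)): print(((np.append(q[0],z)-tp)@T).round(4), np.degrees(np.arctan2(q[1][1],q[1][0])),q[2])
for p in((250,253),(376,252.8)): print("hole",((ray(info,p,.0426)-tp)@T).round(4))
```

```text
{'clock': 6.9167, 'joint_pos': [12.1757, 19.7691, -26.9425, 0.0041, -43.26, 82.0395], 'tool_pos': [0.5503, -0.0775, 0.0495], 'orientation': [-179.9988, -0.0285, 4.2181], 'force': [-0.0052, -0.0552, -6.1296], 'moment': [-0.0889, 0.0691, 0.0001], 'opening': 0.0258}
[[5.0, 252.7], [25.0, 252.7], [45.0, 252.7], [65.0, 252.8], [85.0, 254.2], [105.0, 252.9], [125.0, 252.9], [145.0, 252.9], [165.0, 252.9]] [[5.0, 320.9], [15.0, 321.0], [25.0, 321.0], [35.0, 320.9], [45.0, 321.0], [55.0, 321.0]]
[ 0.0174 -0.1019  0.0195] -85.83124 0.00012733513579755938
[-0.0173 -0.1365  0.0194] -85.79166 8.832449351054585e-06
hole [ 0.0213 -0.0271  0.0069]
hole [0.0214 0.027  0.0069]
```

>>> servo_tool --rows '[[[0.0005,0,0],[0,0,0],1],[[0,-0.002,0],[0,0,0],1],[[0,-0.002,0],[0,0,0],1],[[0,-0.002,0],[0,0,0],1],[[0,-0.002,0],[0,0,0],1],[[0,-0.002,0],[0,0,0],1],[[0,-0.002,0],[0,0,0],1],[[0,-0.002,0],[0,0,0],1],[[0,0,0],[0,0,0],1]]'

```text
clock: 7.67
tool_pos: [0.5496, -0.0633, 0.0492]
orientation: [-180.0, -0.0, 4.2]
force: [-0.4, -0.1, -6.0]
opening: 0.026
```

Run:
```python
from h import *
st()
```

```text
{'clock': 7.6667, 'joint_pos': [13.7168, 19.6071, -27.2498, -0.0047, -43.1358, 80.4995], 'tool_pos': [0.5496, -0.0633, 0.0492], 'orientation': [-179.9956, -0.0067, 4.2128], 'force': [-0.3598, -0.0517, -6.0058], 'moment': [-0.0211, 0.0311, 0.0212], 'opening': 0.026}
```

>>> servo_tool --rows '[[[0,-0.002,0],[0,0,0],1],[[0,-0.002,0],[0,0,0],1],[[0,-0.002,0],[0,0,0],1],[[0,-0.002,0],[0,0,0],1],[[0,-0.002,0],[0,0,0],1],[[0,-0.002,0],[0,0,0],1],[[0,0,0],[0,0,0],1]]'

```text
clock: 8.25
tool_pos: [0.5488, -0.0513, 0.0492]
orientation: [-180.0, -0.0, 4.2]
force: [0.2, -0.1, -5.9]
opening: 0.0258
```

Run:
```python
from h import *
st()
```

```text
{'clock': 8.25, 'joint_pos': [15.0195, 19.4444, -27.5192, -0.0025, -43.0289, 79.1904], 'tool_pos': [0.5488, -0.0513, 0.0492], 'orientation': [-179.9969, -0.0071, 4.2081], 'force': [0.1503, -0.1399, -5.8927], 'moment': [-0.0293, 0.0219, 0.1187], 'opening': 0.0258}
```

>>> servo_tool --rows '[[[0,-0.0025,0],[0,0,0],1],[[0,-0.0025,0],[0,0,0],1],[[0,-0.0025,0],[0,0,0],1],[[0,-0.0025,0],[0,0,0],1],[[0,0,0],[0,0,0],1]]'

```text
clock: 8.67
tool_pos: [0.548, -0.0413, 0.0492]
orientation: [-180.0, -0.0, 4.2]
force: [0.2, 0.5, -5.6]
opening: 0.0258
```

Run:
```python
from h import *
st(); snap("wrist","w5.png")
```

```text
{'clock': 8.6667, 'joint_pos': [16.1186, 19.321, -27.7213, -0.0031, -42.9523, 78.0966], 'tool_pos': [0.548, -0.0413, 0.0492], 'orientation': [-179.9968, -0.0049, 4.2129], 'force': [0.2039, 0.5496, -5.6421], 'moment': [-0.0622, -0.0044, -0.0121], 'opening': 0.0258}
```

View pics/w5.png

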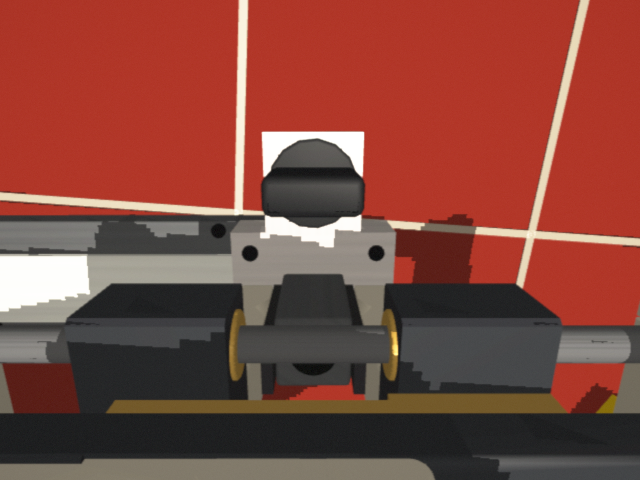

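>>> servo_tool --rows '[[[0,-0.0035,0],[0,0,0],1],[[0,-0.0035,0],[0,0,0],1],[[0,-0.0035,0],[0,0,0],1],[[0,-0.0035,0],[0,0,0],1],[[0,-0.0035,0],[0,0,0],1],[[0,-0.0035,0],[0,0,0],1],[[0,-0.0035,0],[0,0,0],1],[[0,-0.0035,0],[0,0,0],1],[[0,0,0],[0,0,0],1]]'

```text
clock: 9.47
tool_pos: [0.546, -0.0132, 0.0492]
orientation: [-180.0, -0.0, 4.2]
force: [-0.0, 0.0, -6.8]
opening: 0.0259
```

Run:
```python
from h import *
st()
```

```text
{'clock': 9.4667, 'joint_pos': [19.1778, 19.0485, -28.1593, -0.002, -42.7813, 75.0469], 'tool_pos': [0.546, -0.0132, 0.0492], 'orientation': [-179.9958, -0.0103, 4.2232], 'force': [-0.0219, 0.0224, -6.8131], 'moment': [-0.0622, 0.0199, -0.0097], 'opening': 0.0259}
```

>>> servo_tool --rows '[[[0,-0.0035,0],[0,0,0],1],[[0,-0.0035,0],[0,0,0],1],[[0,-0.0035,0],[0,0,0],1],[[0,-0.0035,0],[0,0,0],1],[[0,-0.0035,0],[0,0,0],1],[[0,-0.0035,0],[0,0,0],1],[[0,-0.0035,0],[0,0,0],1],[[0,-0.0035,0],[0,0,0],1],[[0,-0.0035,0],[0,0,0],1],[[0,-0.0035,0],[0,0,0],1],[[0,-0.0035,0],[0,0,0],1],[[0,-0.0035,0],[0,0,0],1],[[0,0,0],[0,0,0],1]]'

```text
clock: 10.55
tool_pos: [0.543, 0.0287, 0.0492]
orientation: [-180.0, -0.0, 4.2]
force: [0.5, -0.1, -6.4]
opening: 0.0259
```

Run:
```python
from h import *
st(); im,i=snap("top","t6.png"); crop(im,260,220,380,320,5,"c6.png"); im,i=snap("wrist","w6.png")
```

```text
{'clock': 10.55, 'joint_pos': [23.6822, 18.8567, -28.4707, -0.0017, -42.6575, 70.5376], 'tool_pos': [0.543, 0.0287, 0.0492], 'orientation': [-179.9939, -0.0138, 4.2185], 'force': [0.4709, -0.0834, -6.3659], 'moment': [-0.0425, -0.0007, -0.0078], 'opening': 0.0259}
```

View pics/w6.png

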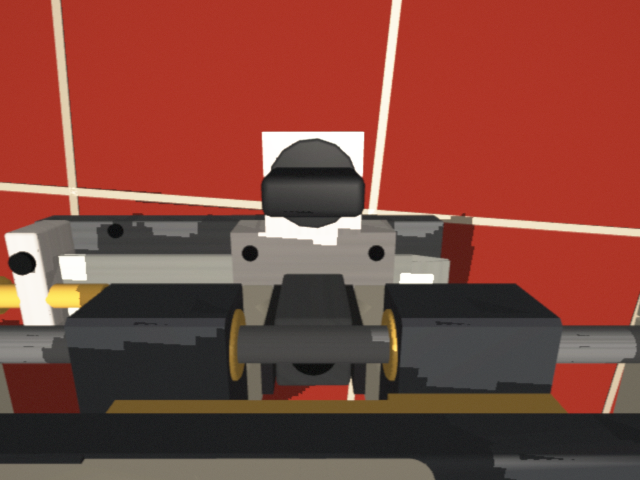

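View pics/c6.png

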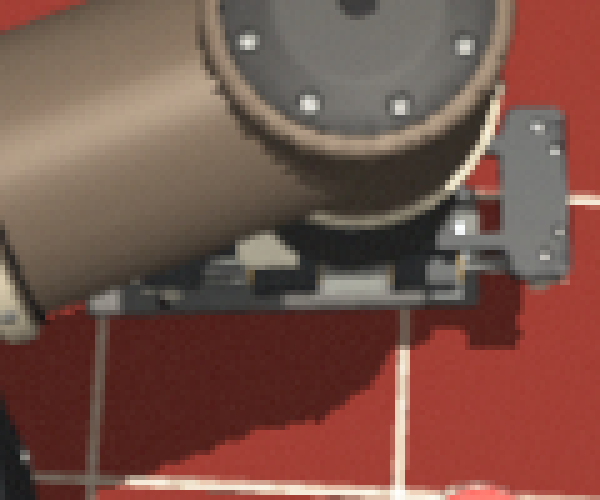

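>>> servo_tool --rows '[[[0,-0.0035,0],[0,0,0],1],[[0,-0.0035,0],[0,0,0],1],[[0,-0.0035,0],[0,0,0],1],[[0,-0.0035,0],[0,0,0],1],[[0,-0.0035,0],[0,0,0],1],[[0,-0.0035,0],[0,0,0],1],[[0,-0.0035,0],[0,0,0],1],[[0,-0.0035,0],[0,0,0],1],[[0,-0.0035,0],[0,0,0],1],[[0,0,0],[0,0,0],1]]'

```text
clock: 11.48
tool_pos: [0.5407, 0.0602, 0.0492]
orientation: [-180.0, -0.0, 4.2]
force: [0.8, -0.8, -5.6]
opening: 0.0257
```

Run:
```python
from h import *
st()
```

```text
{'clock': 11.4833, 'joint_pos': [26.9951, 18.8755, -28.4365, 0.0015, -42.6692, 67.2263], 'tool_pos': [0.5407, 0.0602, 0.0492], 'orientation': [-179.9936, -0.0177, 4.2225], 'force': [0.822, -0.7755, -5.5682], 'moment': [-0.0196, 0.0089, 0.0015], 'opening': 0.0257}
```

>>> servo_tool --rows '[[[0,-0.002,0],[0,0,0],1],[[0,-0.002,0],[0,0,0],1],[[0,-0.002,0],[0,0,0],1],[[0,-0.002,0],[0,0,0],1],[[0,-0.002,0],[0,0,0],1],[[0,0,0],[0,0,0],1]]'

```text
clock: 11.98
tool_pos: [0.5399, 0.0698, 0.0492]
orientation: [-180.0, -0.0, 4.2]
force: [0.7, -0.4, -5.8]
opening: 0.0258
```

>>> servo_tool --rows '[[[0,-0.001,0],[0,0,0],1],[[0,-0.001,0],[0,0,0],1],[[0,-0.001,0],[0,0,0],1],[[0,0,0],[0,0,0],1]]'

```text
clock: 12.32
tool_pos: [0.5396, 0.0726, 0.0492]
orientation: [-180.0, -0.0, 4.2]
force: [-0.2, 0.1, -5.3]
opening: 0.0261
```

>>> servo_tool --rows '[[[0,-0.001,0],[0,0,0],1],[[0,-0.001,0],[0,0,0],1],[[0,0,0],[0,0,0],1]]'

```text
clock: 12.57
tool_pos: [0.5395, 0.0746, 0.0492]
orientation: [-180.0, -0.0, 4.2]
force: [0.3, -1.2, -6.2]
opening: 0.0258
```

>>> servo_tool --rows '[[[0,-0.001,0],[0,0,0],1],[[0,0,0],[0,0,0],1]]'

```text
clock: 12.73
tool_pos: [0.5394, 0.0756, 0.0492]
orientation: [-180.0, -0.0, 4.2]
force: [0.4, 0.1, -5.8]
opening: 0.026
```

>>> servo_tool --rows '[[[0,-0.001,0],[0,0,0],1],[[0,-0.001,0],[0,0,0],1],[[0,0,0],[0,0,0],1]]'

```text
clock: 12.98
tool_pos: [0.5393, 0.0776, 0.0492]
orientation: [-180.0, -0.0, 4.2]
force: [0.0, 0.2, -6.3]
opening: 0.0258
```

>>> servo_tool --rows '[[[0,-0.001,0],[0,0,0],1],[[0,0,0],[0,0,0],1]]'

```text
clock: 13.15
tool_pos: [0.5392, 0.0786, 0.0492]
orientation: [-180.0, -0.0, 4.2]
force: [0.6, 0.5, -7.0]
opening: 0.0263
```

>>> servo_tool --rows '[[[0,-0.001,0],[0,0,0],1],[[0,0,0],[0,0,0],1]]'

```text
clock: 13.32
tool_pos: [0.5391, 0.0796, 0.0492]
orientation: [-180.0, -0.0, 4.2]
force: [-0.1, -0.1, -6.8]
opening: 0.0262
```

>>> servo_tool --rows '[[[0,-0.0008,0],[0,0,0],1],[[0,0,0],[0,0,0],1]]'

```text
clock: 13.48
tool_pos: [0.539, 0.0804, 0.0492]
orientation: [-180.0, -0.0, 4.2]
force: [-1.0, 0.6, -5.7]
opening: 0.0259
```

>>> servo_tool --rows '[[[0,-0.0008,0],[0,0,0],1],[[0,0,0],[0,0,0],1]]'

```text
clock: 13.65
tool_pos: [0.539, 0.0811, 0.0492]
orientation: [-180.0, -0.0, 4.2]
force: [-0.1, 0.2, -5.6]
opening: 0.026
```

>>> servo_tool --rows '[[[0,-0.0008,0],[0,0,0],1],[[0,0,0],[0,0,0],1]]'

```text
clock: 13.82
tool_pos: [0.5389, 0.0819, 0.0492]
orientation: [-180.0, -0.0, 4.2]
force: [-0.5, -0.5, -7.6]
opening: 0.0257
```

>>> servo_tool --rows '[[[0,-0.0008,0],[0,0,0],1],[[0,0,0],[0,0,0],1]]'

```text
clock: 13.98
tool_pos: [0.5389, 0.0828, 0.0492]
orientation: [-180.0, -0.0, 4.2]
force: [0.8, -0.1, -5.7]
opening: 0.0261
```

>>> servo_tool --rows '[[[0,-0.0008,0],[0,0,0],1],[[0,0,0],[0,0,0],1]]'

```text
clock: 14.15
tool_pos: [0.5388, 0.0836, 0.0492]
orientation: [-180.0, -0.0, 4.2]
force: [-0.2, 1.2, -5.8]
opening: 0.0256
```

Run:
```python
from h import *
st(); im,i=snap("wrist","w7.png"); im,i=snap("scene","s7.png"); crop(im,290,180,420,310,4.5,"c7.png")
```

```text
{'clock': 14.15, 'joint_pos': [29.4085, 18.9873, -28.2669, 0.0, -42.7405, 64.789], 'tool_pos': [0.5388, 0.0836, 0.0492], 'orientation': [-179.9978, -0.0047, 4.1975], 'force': [-0.169, 1.2466, -5.8292], 'moment': [-0.0377, 0.0268, -0.0148], 'opening': 0.0256}
```

View pics/w7.png

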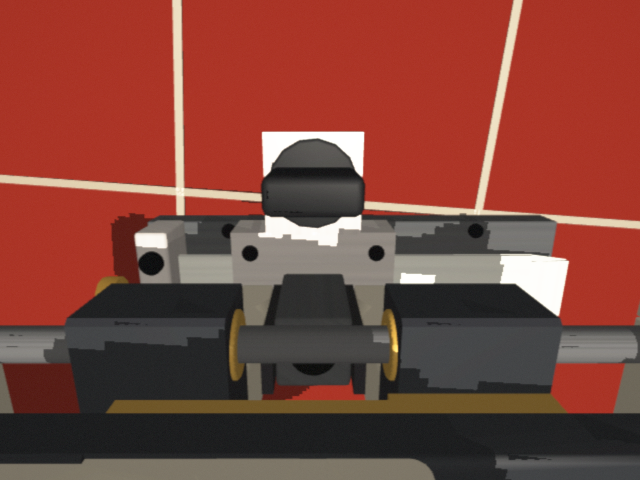

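View pics/c7.png

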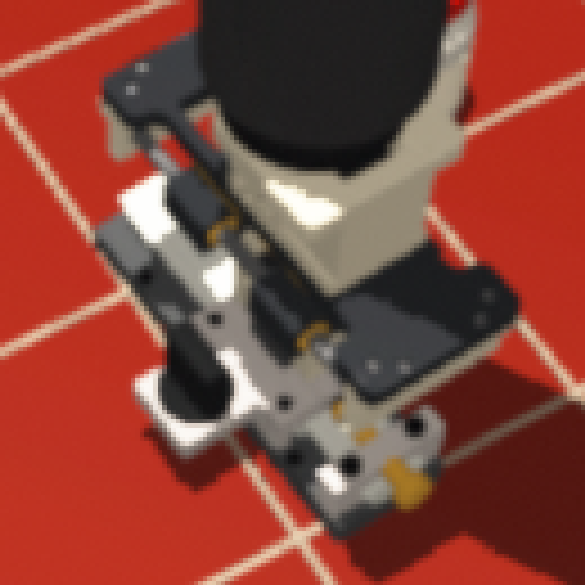

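>>> servo_tool --rows '[[[0,-0.0008,0],[0,0,0],1],[[0,0,0],[0,0,0],1]]'

```text
clock: 14.42
tool_pos: [0.5388, 0.0843, 0.0492]
orientation: [-180.0, -0.0, 4.2]
force: [0.2, 0.6, -6.2]
opening: 0.0255
```

>>> servo_tool --rows '[[[0,-0.0008,0],[0,0,0],1],[[0,0,0],[0,0,0],1]]'

```text
clock: 14.58
tool_pos: [0.5386, 0.085, 0.0492]
orientation: [180.0, 0.0, 4.2]
force: [0.7, -0.6, -6.0]
opening: 0.0261
```

>>> servo_tool --rows '[[[0,-0.0008,0],[0,0,0],1],[[0,0,0],[0,0,0],1]]'

```text
clock: 14.75
tool_pos: [0.5386, 0.0858, 0.0492]
orientation: [180.0, 0.0, 4.2]
force: [0.4, -0.1, -6.1]
opening: 0.0257
```

>>> servo_tool --rows '[[[0,-0.0008,0],[0,0,0],1],[[0,0,0],[0,0,0],1]]'

```text
clock: 14.92
tool_pos: [0.5385, 0.0866, 0.0491]
orientation: [180.0, 0.0, 4.2]
force: [0.1, -1.0, -6.5]
opening: 0.0257
```

>>> servo_tool --rows '[[[0,-0.0008,0],[0,0,0],1],[[0,0,0],[0,0,0],1]]'

```text
clock: 15.08
tool_pos: [0.5385, 0.0874, 0.0491]
orientation: [180.0, 0.0, 4.2]
force: [-0.6, -0.3, -5.7]
opening: 0.0255
```

>>> servo_tool --rows '[[[0,-0.0008,0],[0,0,0],1],[[0,0,0],[0,0,0],1]]'

```text
clock: 15.25
tool_pos: [0.5384, 0.088, 0.0491]
orientation: [180.0, 0.0, 4.2]
force: [0.3, -3.7, -6.0]
opening: 0.026
```

>>> servo_tool --rows '[[[0,-0.0006,0],[0,0,0],1],[[0,0,0],[0,0,0],1]]'

```text
clock: 15.42
tool_pos: [0.5384, 0.0881, 0.0492]
orientation: [179.9, 0.0, 4.2]
force: [1.8, -5.7, -4.7]
opening: 0.026
```

>>> servo_tool --rows '[[[0,-0.0004,0],[0,0,0],1],[[0,0,0],[0,0,0],1],[[0,0,0],[0,0,0],1]]'

```text
clock: 15.67
tool_pos: [0.5383, 0.0881, 0.0492]
orientation: [179.9, 0.0, 4.2]
force: [2.1, -8.2, -6.2]
opening: 0.026
```

Run:
```python
from h import *
st()
```

```text
{'clock': 15.6667, 'joint_pos': [29.9239, 19.0247, -28.2361, 0.0877, -42.8037, 64.2007], 'tool_pos': [0.5383, 0.0881, 0.0492], 'orientation': [179.9183, 0.0322, 4.189], 'force': [2.091, -8.1632, -6.1519], 'moment': [-2.9996, -0.9357, -0.0091], 'opening': 0.026}
```

Run:
```python
from h import *
st(); im,i=snap("scene","s8.png"); crop(im,335,235,405,305,8,"c8.png"); crop(cv2.imread("pics/w1.png"),0,180,60,225,12,"c9.png")
inf=dict(np.load("pics/w1.png.npz"))
for c in (10,14,19,24): print(c,ray(inf,(c,201),.036).round(4))
```

```text
{'clock': 15.6667, 'joint_pos': [29.9239, 19.0247, -28.2361, 0.0877, -42.8037, 64.2007], 'tool_pos': [0.5383, 0.0881, 0.0492], 'orientation': [179.9183, 0.0322, 4.189], 'force': [2.091, -8.1632, -6.1519], 'moment': [-2.9996, -0.9357, -0.0091], 'opening': 0.026}
10 [0.5344 0.1295 0.036 ]
14 [0.5346 0.126  0.036 ]
19 [0.5349 0.1217 0.036 ]
24 [0.5352 0.1173 0.036 ]
```

View pics/c8.png

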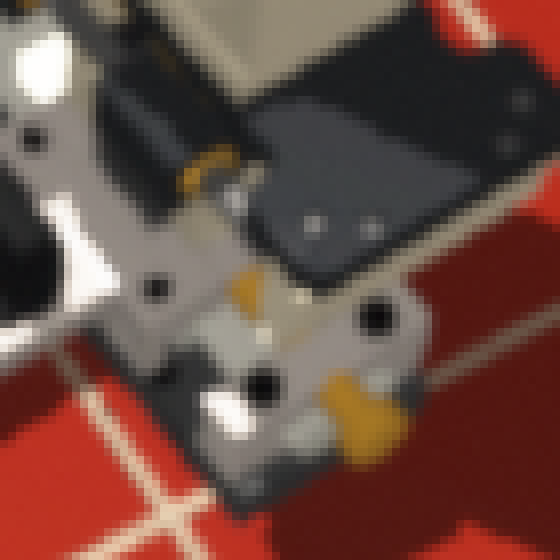

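View pics/c9.png

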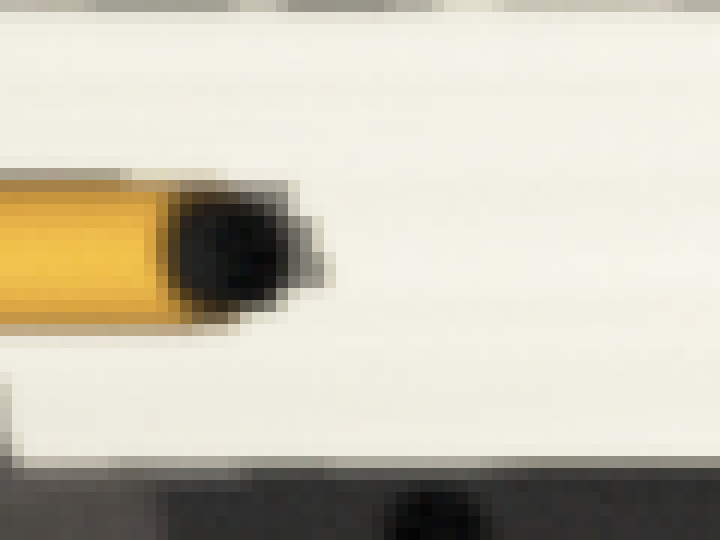

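>>> servo_tool --rows '[[[0,-0.0003,0],[0,0,0],1],[[0,0,0],[0,0,0],1],[[0,0,0],[0,0,0],1]]'

```text
clock: 15.97
tool_pos: [0.5383, 0.0881, 0.0492]
orientation: [179.9, 0.0, 4.2]
force: [3.1, -8.7, -5.6]
opening: 0.026
```

>>> servo_tool --rows '[[[0,0,0],[0,0,0],1],[[0,0,0],[0,0,0],1],[[0,0,0],[0,0,0],1]]'

```text
clock: 16.22
tool_pos: [0.5383, 0.0882, 0.0492]
orientation: [179.9, 0.0, 4.2]
force: [3.1, -8.8, -5.1]
opening: 0.0259
```

>>> servo_tool --rows '[[[0,-0.0003,0],[0,0,0],1],[[0,0,0],[0,0,0],1],[[0,0,0],[0,0,0],1]]'

```text
clock: 16.47
tool_pos: [0.5383, 0.0882, 0.0493]
orientation: [179.9, 0.0, 4.2]
force: [2.8, -10.6, -5.8]
opening: 0.026
```

Run:
```python
from h import *
st()
```

```text
{'clock': 16.4667, 'joint_pos': [29.9522, 19.0284, -28.2395, 0.1305, -42.8205, 64.1401], 'tool_pos': [0.5383, 0.0882, 0.0493], 'orientation': [179.8817, 0.0411, 4.188], 'force': [2.777, -10.6084, -5.752], 'moment': [-4.09, -1.2315, -0.1122], 'opening': 0.026}
```

>>> servo_tool --rows '[[[0,0,0],[0,0,0],0.85],[[0,0,0],[0,0,0],0.6],[[0,0,0],[0,0,0],0.5],[[0,0,0],[0,0,0],0.5],[[0,0,0],[0,0,0],0.5]]'

```text
clock: 16.88
tool_pos: [0.539, 0.0905, 0.0498]
orientation: [-180.0, -0.1, 4.2]
force: [0.0, -0.3, 0.5]
opening: 0.0426
```

Run:
```python
from h import *
st()
```

```text
{'clock': 16.8833, 'joint_pos': [30.071, 18.994, -28.1468, 0.0012, -42.7574, 64.1462], 'tool_pos': [0.539, 0.0905, 0.0498], 'orientation': [-179.9563, -0.092, 4.218], 'force': [0.0032, -0.2873, 0.4553], 'moment': [0.0041, 0.0226, -0.0212], 'opening': 0.0426}
```

>>> servo_tool --rows '[[[0,0,-0.01],[0,0,0],0.5],[[0,0,-0.02],[0,0,0],0.5],[[0,0,-0.02],[0,0,0],0.5],[[0,0,-0.01],[0,0,0],0.5],[[0,0,0],[0,0,0],0.5],[[0,0,0],[0,0,0],0.5]]'

```text
clock: 17.38
tool_pos: [0.5387, 0.0902, 0.1101]
orientation: [-179.9, -0.1, 4.2]
force: [-0.4, -0.2, -0.4]
opening: 0.0438
```

Run:
```python
from h import *
st(); im,i=snap("wrist","w10.png")
```

```text
{'clock': 17.3833, 'joint_pos': [30.0577, 14.5667, -24.6167, -0.0129, -50.6906, 64.1447], 'tool_pos': [0.5387, 0.0902, 0.1101], 'orientation': [-179.9361, -0.109, 4.1942], 'force': [-0.401, -0.2397, -0.4223], 'moment': [-0.0663, 0.061, -0.02], 'opening': 0.0438}
```

View pics/w10.png

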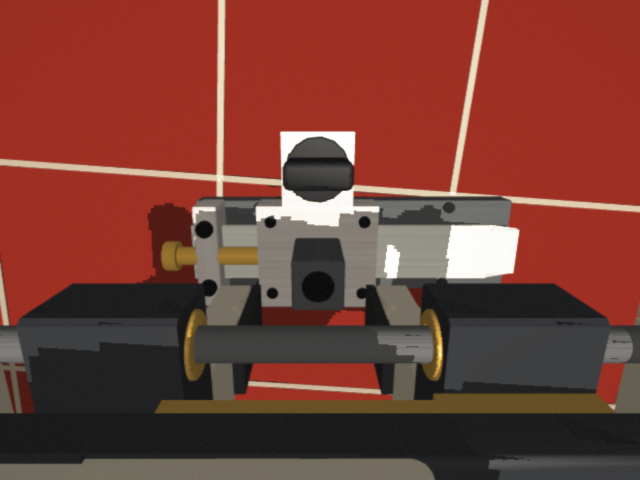

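Run:
```python
from h import *
info=dict(np.load("pics/w10.png.npz")); im=cv2.imread("pics/w10.png"); crop(im,150,120,400,320,3.2,"c10.png")
tp=np.array([.5387,.0902,.1101]);T=Ro.from_euler('xyz',(180,0,4.2),degrees=True).as_matrix()
for n,p,z in [("bore",(318,287),.086),("h",(270,222),.042),("h",(364.5,222),.042),("h",(273,293),.042),("h",(362,293.5),.042),("nose",(258,255),.034)]: print(n,((ray(info,p,z)-tp)@T).round(4),ray(info,p,z).round(4))
print("pred knob px",proj(info,[ (tp+T@np.array([a,b,-.0]))*[1,1,0]+[0,0,.079] for a,b in((.0515,.002),(.0445,.002),(.0585,.002),(.0515,-.015),(.0515,.019))]).round(1).tolist())
```

```text
bore [-0.0015  0.0028  0.0241] [0.5374 0.0873 0.086 ]
h [ 0.0206 -0.0245  0.0681] [0.5575 0.1161 0.042 ]
h [0.0206 0.0299 0.0681] [0.5615 0.0619 0.042 ]
h [-0.0235 -0.0239  0.0681] [0.5136 0.1124 0.042 ]
h [-0.0238  0.0299  0.0681] [0.5172 0.0586 0.042 ]
nose [-0.0019 -0.0333  0.0761] [0.5344 0.1233 0.034 ]
pred knob px [[316.6, 175.5], [316.5, 190.4], [316.6, 160.2], [280.2, 175.5], [353.0, 175.4]]
```

View pics/c10.png

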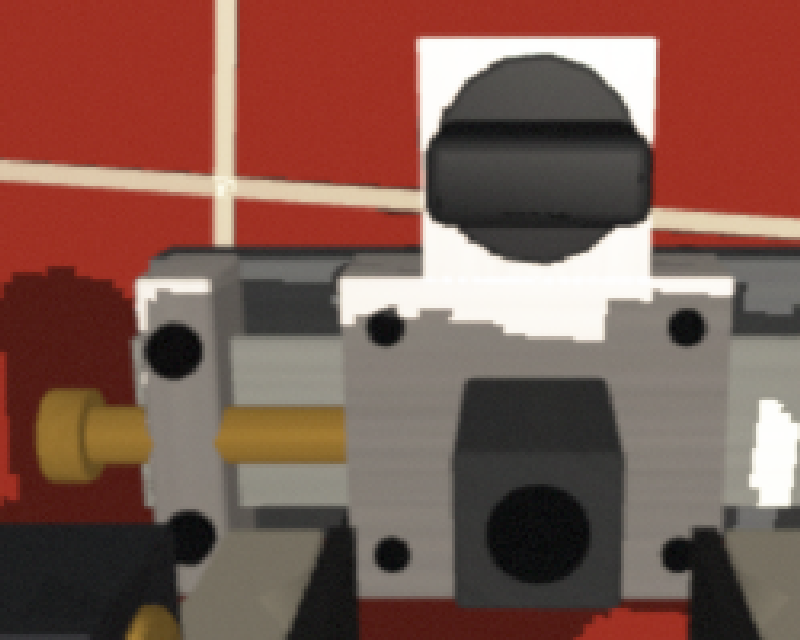

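>>> servo_tool --rows '[[[0.0169,0.0009,0],[0,0,0],0.7],[[0.0169,0.0009,0],[0,0,0],0.7],[[0.0169,0.0009,0],[0,0,0],0.7],[[0,0,0],[0,0,1],0.7],[[0,0,0],[0,0,1],0.7],[[0,0,0],[0,0,1],0.7],[[0,0,0],[0,0,1],0.7],[[0,0,0],[0,0,1],0.7],[[0,0,0],[0,0,1],0.7],[[0,0,0],[0,0,1],0.7],[[0,0,0],[0,0,1],0.7],[[0,0,0],[0,0,1],0.7],[[0,0,0],[0,0,1],0.7],[[0,0,0],[0,0,1],0.7],[[0,0,0],[0,0,1],0.7],[[0,0,0],[0,0,1],0.7],[[0,0,0],[0,0,1],0.7],[[0,0,0],[0,0,1],0.7],[[0,0,0],[0,0,0],0.7],[[0,0,0],[0,0,0],0.7]]'

```text
clock: 19.1
tool_pos: [0.5886, 0.0907, 0.1082]
orientation: [179.9, -0.0, -85.6]
force: [-1.5, -0.2, -0.2]
opening: 0.0261
```

Run:
```python
from h import *
st(); im,i=snap("wrist","w11.png")
```

```text
{'clock': 19.1, 'joint_pos': [27.5382, 19.01, -18.3486, -0.0102, -52.7357, -23.1555], 'tool_pos': [0.5886, 0.0907, 0.1082], 'orientation': [179.9101, -0.0296, -85.6235], 'force': [-1.4827, -0.1812, -0.242], 'moment': [0.0599, -0.0336, -0.005], 'opening': 0.0261}
```

View pics/w11.png

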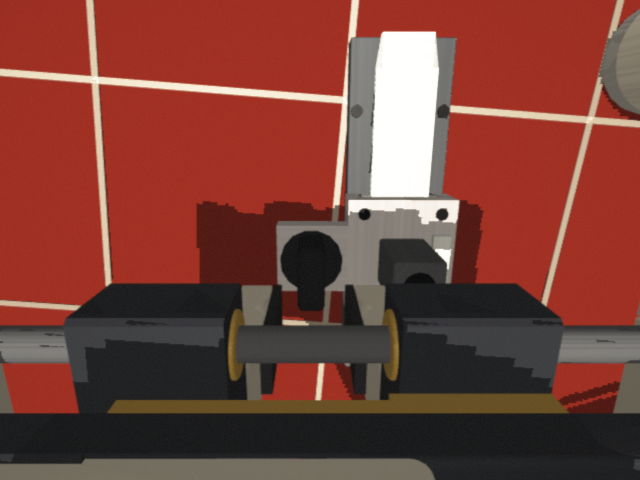

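>>> servo_tool --rows '[[[0,-0.0007,0.01],[0,0,0],0.7],[[0,0,0.012],[0,0,0],0.7],[[0,0,0.01],[0,0,0],0.7],[[0,0,0],[0,0,0],0.7]]'

```text
clock: 19.48
tool_pos: [0.5881, 0.0903, 0.0742]
orientation: [179.8, -0.1, -85.8]
force: [0.3, -0.7, -0.5]
opening: 0.0263
```

Run:
```python
from h import *
st(); im,i=snap("wrist","w12.png"); crop(im,200,170,500,420,2.6,"c12.png")
```

```text
{'clock': 19.4833, 'joint_pos': [27.5079, 21.2254, -20.274, -0.0462, -48.7412, -23.2434], 'tool_pos': [0.5881, 0.0903, 0.0742], 'orientation': [179.7653, -0.0632, -85.7659], 'force': [0.2551, -0.6954, -0.5078], 'moment': [0.0465, 0.0797, -0.04], 'opening': 0.0263}
```

View pics/c12.png

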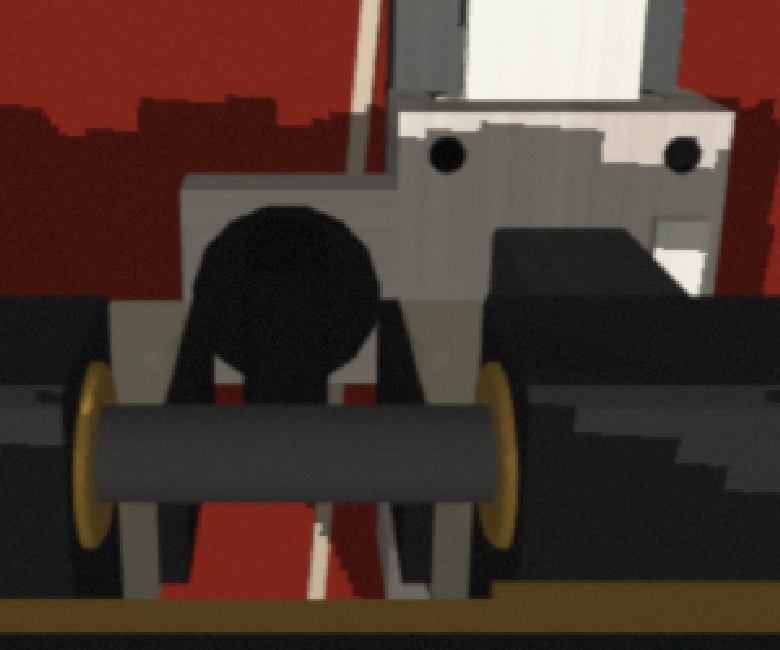

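>>> servo_tool --rows '[[[0,-0.001,0],[0,0,0],0.7],[[0,0,0.01],[0,0,0],0.7],[[0,0,0.008],[0,0,0],0.7],[[0,0,0.004],[0,0,0],0.7],[[0,0,0],[0,0,0],0.7]]'

```text
clock: 19.95
tool_pos: [0.5899, 0.0906, 0.0537]
orientation: [179.9, -0.0, -85.8]
force: [-1.0, -0.6, -0.7]
opening: 0.0263
```

Run:
```python
from h import *
st()
```

```text
{'clock': 19.95, 'joint_pos': [27.4654, 22.7268, -21.241, -0.0188, -46.1545, -23.2708], 'tool_pos': [0.5899, 0.0906, 0.0537], 'orientation': [179.8823, -0.0359, -85.8184], 'force': [-0.9878, -0.6063, -0.6544], 'moment': [0.0471, -0.0377, 0.0155], 'opening': 0.0263}
```

>>> servo_tool --rows '[[[0,0,0],[0,0,0],0.8],[[0,0,0],[0,0,0],0.9],[[0,0,0],[0,0,0],1],[[0,0,0],[0,0,0],1],[[0,0,0],[0,0,0],1]]'

```text
clock: 20.37
tool_pos: [0.5906, 0.0909, 0.0553]
orientation: [180.0, -0.0, -85.8]
force: [-1.3, -0.0, -0.4]
opening: 0.0136
```

Run:
```python
from h import *
st()
```

```text
{'clock': 20.3667, 'joint_pos': [27.4685, 22.6114, -21.1736, -0.0046, -46.2259, -23.2727], 'tool_pos': [0.5906, 0.0909, 0.0553], 'orientation': [179.9887, -0.0012, -85.8073], 'force': [-1.3199, -0.0489, -0.3786], 'moment': [0.0075, 0.5215, 0.1349], 'opening': 0.0136}
```

>>> servo_tool --rows '[[[0,0,0],[0,0,0.5],1],[[0,0,0],[0,0,0.5],1],[[0,0,0],[0,0,0.5],1],[[0,0,0],[0,0,0.5],1],[[0,0,0],[0,0,0.5],1],[[0,0,0],[0,0,0.5],1],[[0,0,0],[0,0,0],1]]'

```text
clock: 20.95
tool_pos: [0.5904, 0.0907, 0.0552]
orientation: [180.0, -0.0, -103.9]
force: [-2.0, -0.9, 0.8]
opening: 0.0135
```

Run:
```python
from h import *
st(); im,i=snap("wrist","w13.png")
```

```text
{'clock': 20.95, 'joint_pos': [27.4607, 22.6132, -21.1853, 0.0019, -46.2432, -41.4075], 'tool_pos': [0.5904, 0.0907, 0.0552], 'orientation': [179.9696, -0.0287, -103.9455], 'force': [-2.0371, -0.8994, 0.7907], 'moment': [-0.2467, 0.6885, -0.0281], 'opening': 0.0135}
```

View pics/w13.png

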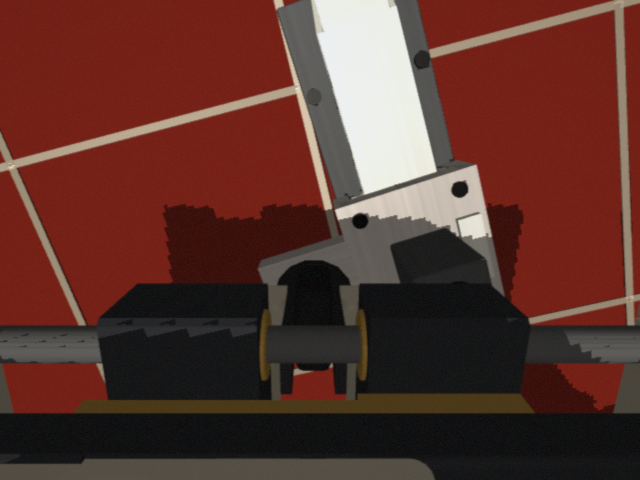

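>>> servo_tool --rows '[[[0,0,0],[0,0,0.5],1],[[0,0,0],[0,0,0.5],1],[[0,0,0],[0,0,0.5],1],[[0,0,0],[0,0,0.5],1],[[0,0,0],[0,0,0.5],1],[[0,0,0],[0,0,0.5],1],[[0,0,0],[0,0,0.5],1],[[0,0,0],[0,0,0.5],1],[[0,0,0],[0,0,0.5],1],[[0,0,0],[0,0,0.5],1]]'

```text
clock: 21.83
tool_pos: [0.5902, 0.0906, 0.0552]
orientation: [180.0, -0.1, -133.8]
force: [-3.3, 0.2, 1.9]
opening: 0.0138
```

Run:
```python
from h import *
st(); im,i=snap("wrist","w14.png")
a=dict(np.load("pics/w13.png.npz"))
for p in((360,221),(460,189)): print("hole w13",ray(a,p,.042).round(4))
```

```text
{'clock': 21.8333, 'joint_pos': [27.4657, 22.6177, -21.1885, -0.0005, -46.2582, -71.2926], 'tool_pos': [0.5902, 0.0906, 0.0552], 'orientation': [179.979, -0.0609, -133.8272], 'force': [-3.3391, 0.1787, 1.8722], 'moment': [-0.2612, 1.1181, 0.1701], 'opening': 0.0138}
hole w13 [0.5624 0.0625 0.042 ]
hole w13 [0.5181 0.0591 0.042 ]
```

View pics/w14.png

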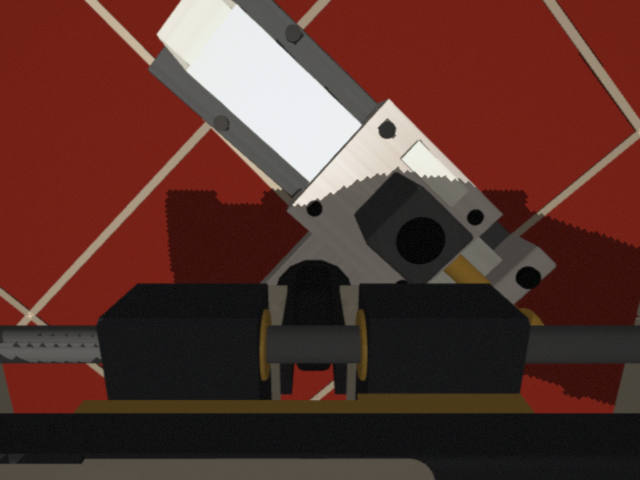

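>>> servo_tool --rows '[[[0,0,0],[0,0,0.5],1],[[0,0,0],[0,0,0.5],1],[[0,0,0],[0,0,0.5],1],[[0,0,0],[0,0,0.5],1],[[0,0,0],[0,0,0.5],1],[[0,0,0],[0,0,0.5],1],[[0,0,0],[0,0,0.5],1],[[0,0,0],[0,0,0.5],1],[[0,0,0],[0,0,0.5],1],[[0,0,0],[0,0,0.5],1]]'

```text
clock: 22.72
tool_pos: [0.59, 0.0909, 0.0551]
orientation: [180.0, -0.1, -163.8]
force: [-4.5, 1.0, 2.6]
opening: 0.0139
```

Run:
```python
from h import *
st(); im,i=snap("wrist","w15.png")
```

```text
{'clock': 22.7167, 'joint_pos': [27.4875, 22.6149, -21.191, -0.0302, -46.2639, -101.2357], 'tool_pos': [0.59, 0.0909, 0.0551], 'orientation': [179.9922, -0.0728, -163.769], 'force': [-4.4825, 0.9698, 2.636], 'moment': [0.3205, 1.6536, 0.2201], 'opening': 0.0139}
```

View pics/w15.png

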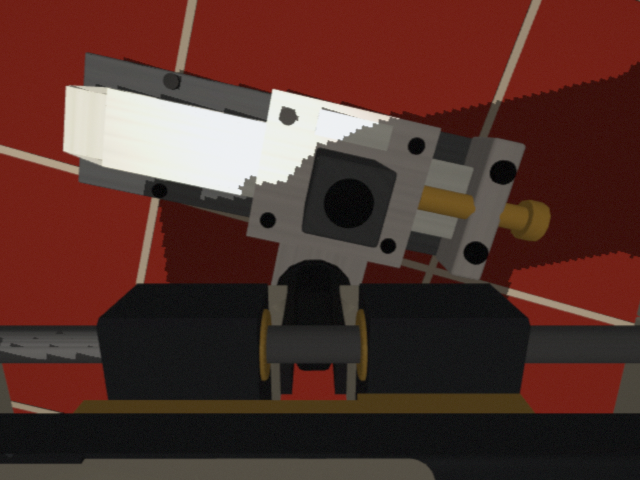

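>>> servo_tool --rows '[[[0,0,0],[0,0,0.4],1],[[0,0,0],[0,0,0.4],1],[[0,0,0],[0,0,0.4],1],[[0,0,0],[0,0,0],1]]'

```text
clock: 23.1
tool_pos: [0.59, 0.091, 0.0551]
orientation: [180.0, -0.1, -170.9]
force: [-4.5, 0.9, 2.9]
opening: 0.0139
```

Run:
```python
from h import *
st()
```

```text
{'clock': 23.1, 'joint_pos': [27.4916, 22.6158, -21.1874, -0.0371, -46.2615, -108.3988], 'tool_pos': [0.59, 0.091, 0.0551], 'orientation': [179.995, -0.0697, -170.9329], 'force': [-4.5155, 0.919, 2.9156], 'moment': [0.4629, 1.8871, 0.0824], 'opening': 0.0139}
```

>>> servo_tool --rows '[[[0,0,0],[0,0,0.3],1],[[0,0,0],[0,0,0],1]]'

```text
clock: 23.27
tool_pos: [0.59, 0.091, 0.0551]
orientation: [-180.0, -0.1, -172.7]
force: [-5.3, 0.6, 3.8]
opening: 0.0137
```

Run:
```python
from h import *
st()
```

```text
{'clock': 23.2667, 'joint_pos': [27.4913, 22.6155, -21.1898, -0.0326, -46.2627, -110.1492], 'tool_pos': [0.59, 0.091, 0.0551], 'orientation': [-179.9987, -0.072, -172.6805], 'force': [-5.3427, 0.5594, 3.7667], 'moment': [0.4563, 1.8653, 0.2284], 'opening': 0.0137}
```

>>> servo_tool --rows '[[[0,0,0],[0,0,0.3],1],[[0,0,0],[0,0,0],1]]'

```text
clock: 23.43
tool_pos: [0.5899, 0.0906, 0.0551]
orientation: [-180.0, -0.1, -174.5]
force: [-5.7, -0.2, 2.0]
opening: 0.0137
```

Run:
```python
from h import *
st()
```

```text
{'clock': 23.4333, 'joint_pos': [27.4758, 22.6175, -21.2063, 0.0073, -46.2808, -111.9352], 'tool_pos': [0.5899, 0.0906, 0.0551], 'orientation': [-179.956, -0.095, -174.4543], 'force': [-5.7377, -0.2119, 2.007], 'moment': [-0.3597, 1.8754, 0.5613], 'opening': 0.0137}
```

>>> servo_tool --rows '[[[0,0,0],[0,0,0.3],1],[[0,0,0],[0,0,0],1],[[0,0,0],[0,0,0],1]]'

```text
clock: 23.68
tool_pos: [0.5898, 0.0901, 0.0551]
orientation: [-179.9, -0.1, -176.2]
force: [-4.8, -3.5, 3.9]
opening: 0.0142
```

Run:
```python
from h import *
st(); im,i=snap("wrist","w16.png")
```

```text
{'clock': 23.6833, 'joint_pos': [27.4515, 22.6172, -21.2219, 0.0346, -46.298, -113.6407], 'tool_pos': [0.5898, 0.0901, 0.0551], 'orientation': [-179.9221, -0.1157, -176.1654], 'force': [-4.8115, -3.4512, 3.9277], 'moment': [-1.1241, 1.8479, 0.7111], 'opening': 0.0142}
```

View pics/w16.png

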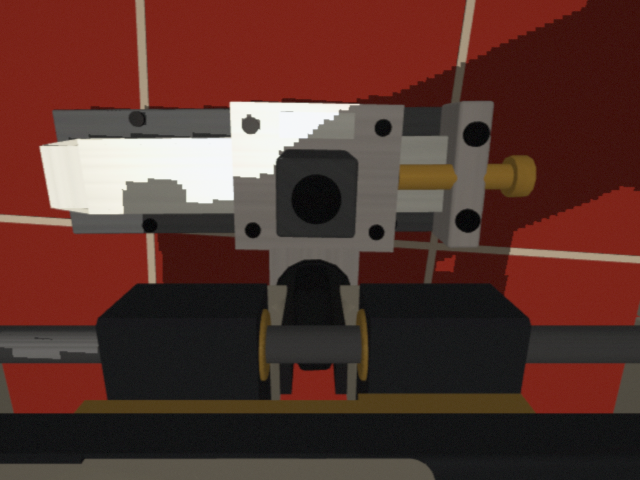

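>>> servo_tool --rows '[[[0,0,0],[0,0,0],0.9],[[0,0,0],[0,0,0],0.72],[[0,0,0],[0,0,0],0.72],[[0,0,0],[0,0,0],0.72],[[0,0,-0.008],[0,0,0],0.72],[[0,0,-0.02],[0,0,0],0.72],[[0,0,-0.03],[0,0,0],0.72],[[0,0,-0.03],[0,0,0],0.72],[[0,0,-0.01],[0,0,0],0.72],[[0,0,0],[0,0,0],0.72]]'

```text
clock: 24.57
tool_pos: [0.5931, 0.0918, 0.1576]
orientation: [179.9, 0.4, -176.3]
force: [0.4, -0.2, 0.7]
opening: 0.0244
```

Run:
```python
from h import *
st(); im,i=snap("wrist","w17.png")
for p,z in(((383,128),.042),):print()
```

```text
{'clock': 24.5667, 'joint_pos': [27.4694, 16.3615, -14.903, 0.0572, -58.3159, -113.8476], 'tool_pos': [0.5931, 0.0918, 0.1576], 'orientation': [179.8751, 0.4035, -176.3488], 'force': [0.3603, -0.2268, 0.6938], 'moment': [0.0602, -0.1927, 0.0104], 'opening': 0.0244}
```

View pics/w17.png

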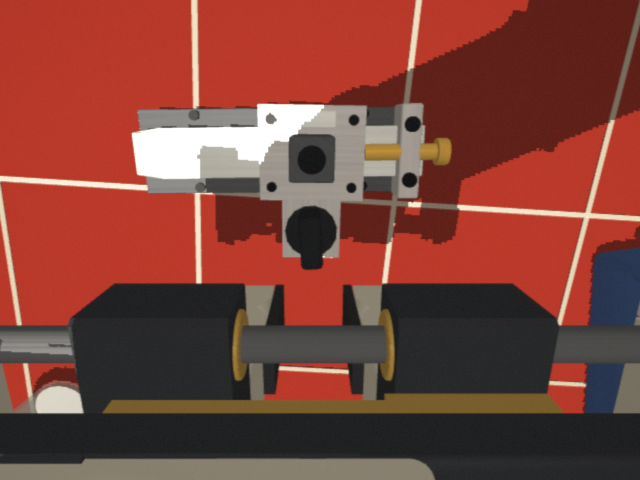

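Run:
```python
from h import *
info=dict(np.load("pics/w17.png.npz")); im=cv2.imread("pics/w17.png"); crop(cv2.convertScaleAbs(im,alpha=1.8,beta=20),250,95,460,275,3.8,"c17.png")
H=[]
for n,p,z in [("bore",(312,160),.086),("h",(270,119),.042),("h",(354,120),.042),("h",(271.5,187),.042),("h",(351,187.5),.042),("nose",(366,152),.034)]: w=ray(info,p,z); H.append(w); print(n,w.round(4))
H=np.array(H); print("holes mean",H[1:5].mean(0), "yaw",np.degrees(np.arctan2(*(H[2]-H[1])[1::-1])),np.degrees(np.arctan2(*(H[4]-H[3])[1::-1])))
```

```text
bore [0.5385 0.0876 0.086 ]
h [0.518 0.059 0.042]
h [0.5151 0.1134 0.042 ]
h [0.5621 0.0615 0.042 ]
h [0.559  0.1154 0.042 ]
nose [0.5353 0.1243 0.034 ]
holes mean [0.53855481 0.08732263 0.042     ] yaw 92.99291393800411 93.26299958825746
```

View pics/c17.png

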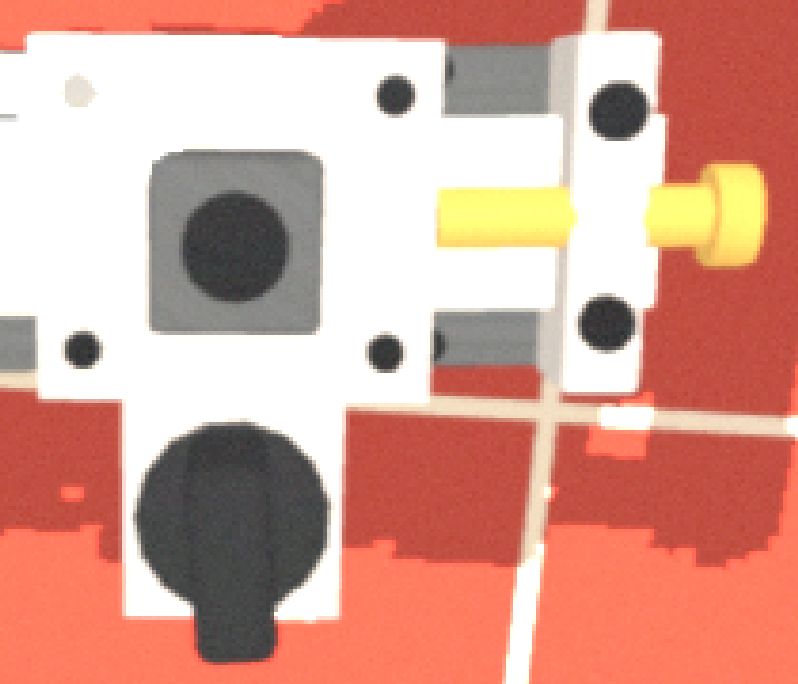

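Run:
```python
from h import *
info=dict(np.load("pics/w17.png.npz"))
P=lambda x,y:(250+x/3.8-.5,95+y/3.8-.5)
for a,b in(((190,480),(198,655)),((270,480),(274,655))):
    d=ray(info,P(*b),.079)-ray(info,P(*a),.079); print(np.degrees(np.arctan2(d[1],d[0])).round(1),np.linalg.norm(d).round(4))
st(); im,i=snap("scene","s17.png")
```

```text
5.7 0.0294
5.2 0.0294
{'clock': 24.6167, 'joint_pos': [27.4703, 16.4643, -15.0469, 0.0059, -58.2336, -113.851], 'tool_pos': [0.5919, 0.0915, 0.1554], 'orientation': [179.9013, 0.2355, -176.3779], 'force': [-0.2199, -0.4271, -0.2169], 'moment': [0.0692, -0.1333, 0.0283], 'opening': 0.0244}
```

View pics/s17.png

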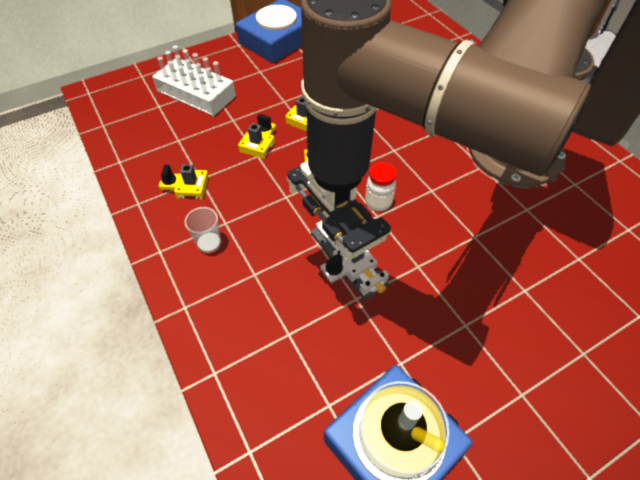

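Run:
```python
from plant import ctrl
print(ctrl.close_job())
```

```text
the job is handed in; nothing more can be done
None
```

The steel carriage is on the rail, home against the stop screw, with its knob clamped. I let go and handed the job in at about 25 s; no verdict was reported.

- **Carriage:** I gripped it by its square head and slid it on from the tapered end. Nothing bound on the way; side and axial forces stayed near zero until contact.
- **Stop screw:** The carriage stopped dead about 159 mm from the entry end (leading face). I leant it on the screw to 10.6 N along the rail (about 11 N in all), then released the head. The tip's 0.6 to 1.2 N did not stand out from the force noise. I took the tip as pushed in because the carriage stopped moving while the force kept rising, and the stopping point matched the screw's end in the picture to about 2 mm.
- **Knob:** I turned it clockwise until the torque jumped from 0.23 to 0.71 N m with the bar no longer following. In the last picture the bar sits about 88° from the carriage's x axis, against 86° nominal, which is within measuring error.
- **Last checks:** The screw still touches the carriage's leading face with no gap visible. The carriage moved only about 0.1 mm along the rail during clamping. The gripper was about 0.1 m above the carriage, touching nothing. The jar, beaker and hotplate look unmoved in the scene camera.
- **One disagreement:** The clamped carriage reads about 93.1° yaw against the rail's 94.2°. I put this down to the clamp torque turning it within its 1 mm play.

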